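# Free the left-hand clamp of a spool rewinder and load a spool

## Task

The spool rewinder's hub is blocked by a horseshoe retainer that is caught under a black knob with a left-hand thread: unscrew the knob by turning it clockwise (seen from above), just under half a turn, until it comes to its stop. Then pull the retainer out sideways by its fin and lay it flat in the steel tray, and after that lower the spool gently, without dropping it, over the knob and hub until it sits flat on the rewinder's round platter. Leave the knob unscrewed, and leave everything else on the bench where it is.

Things in the scene. Friction and masses are not known exactly. Their poses are not given: they have to be found in the camera images.
- rewinder: Fixed spool rewinder. Origin on the hub's vertical axis at bench height, x axis towards the retainer's fin. Aluminium base 120 x 120 x 12 mm with a 60 mm wide tongue out to x = -110 mm; dark round platter, 112 mm across, top at z = 20 mm; steel hub 44 mm across up to z = 60 mm, its last 6 mm tapered to 38 mm; above it a 14 mm stem carries the knob.
- guide_post (a point): Top of the rewinder's upright guide post (fixed, 12 mm thick with a 22 mm head), at x = -97 mm and z = 140 mm of the rewinder: an obstacle.
- knob_grip (a point): Centre of the knob's black grip bar, on the hub axis, z about 108 mm when tight. The bar is 38 mm long (this point's x), 14 mm thick (its y), 40 mm high (20 mm above and below); this point turns and rises with it. Below: a 26 mm neck 14.5 mm high and a 34 mm collar 7 mm high, which rises but does not turn. Nothing is wider than 41 mm, so the spool passes over it.
- knob (a joint): Knob angle, rad: 0 = screwed down, grows turning clockwise seen from above, stop at 3.0; starts at 0 to 0.3. Left-hand thread: clockwise raises knob and collar 20 mm a turn (3.2 mm per rad). Needs about 0.15 N m, stays where left. Up to about 1.5 rad the collar sits in the retainer's recess and locks it; past 2.4 rad it counts as unscrewed and clears the retainer by 3 mm.
- retainer_plate (a point): Grey plastic horseshoe retainer, 90 g: its point on the hub axis at the start, half-way up its 11 mm thickness; it rests on the hub top (z = 60 mm). x towards the fin. Plate x = -34 to 40 mm, y = -38 to 38 mm; 18 mm slot from x = 9 mm to the open end at -34 mm; the collar sits in a 38 mm square recess 5 mm deep. It comes off only along its own +x: after 55 mm it can be lifted.
- retainer_fin (a point): Grip point on the retainer's upright fin, at x = 68 mm from the plate's hub-axis point and 20 mm above the underside; same axes. The fin is 12 mm thick (y), 36 mm long (x = 48 to 84 mm), 34 mm high from the plate's underside; a web 12 mm wide and 11 mm high joins it to the plate.
- spool_mid (a point): Centre of the full spool (about 350 g), 45 mm above its underside; it stands upright on the bench. Two black flanges 110 mm across, 0 to 4 and 46 to 50 mm above the underside, white winding between; above them a plain neck of 60 mm outer diameter up to 90 mm. A 50 mm bore runs right through. Seated on the platter this point is at z = 65 mm.
- tray: Steel tray, fixed, 190 mm (its x) by 150 mm (its y), walls 22 mm high and 4 mm thick, floor 4 mm thick. Origin at the centre of its underside.
- tape_roll: Roll of tape lying flat, 76 mm diameter, 24 mm high. Origin at the centre of its underside. Bystander: leave it.
- gear: Grey printed gear lying flat, 72 mm diameter, 26 mm high at its boss. Origin at the centre of its underside. Bystander: leave it.
- cutter: Utility knife lying flat, 150 mm long along x, 28 mm wide, 24 mm high. Origin near its middle, on the underside. Bystander: leave it.
- scraper: Scraper lying flat, 170 mm long along x. Origin near its middle. Bystander: leave it.
- screwdriver: Screwdriver lying, 190 mm long along x. Origin near its middle. Bystander: leave it.
- brush: Brush lying, 170 mm long along x. Origin near its middle. Bystander: leave it.
Things that resemble listed ones, but are neither listed nor needed, are in the scene too. What is shaped like the part that bears retainer_plate but blue or purple is not meant.

How it is judged (in metres and radians):
On the way, in this order (a step that is already met when the one before it is completed fails the run):
1. the knob is unscrewed (joint past 2.4 rad) while the retainer is still on the hub (value of joint knob above 2.4 rad and horizontal distance between retainer_plate and rewinder below 0.015 m), for 0.1 s.
2. the retainer lies flat and at rest in the tray, not touched by the robot (x of retainer_plate in the frame of tray between -0.075 and 0.075 m and x of retainer_fin in the frame of tray between -0.088 and 0.088 m and y of retainer_plate in the frame of tray between -0.06 and 0.06 m and y of retainer_fin in the frame of tray between -0.068 and 0.068 m and height (world z) of retainer_plate below 0.016 m and angle between retainer_plate's own z axis and vertical below 0.12 rad and linear speed of retainer below 0.02 m/s and contact force between retainer and the fingers below 0.1 N), for 0.2 s.
3. the spool sits flat on the platter, centred on the hub (horizontal distance between spool_mid and rewinder below 0.006 m and height (world z) of spool_mid between 0.062 and 0.068 m and angle between spool_mid's own z axis and vertical below 0.06 rad and linear speed of spool below 0.02 m/s), for 0.2 s.
At the end, for the whole second after the job is handed in: The knob is still past 2.4 rad, the retainer lies flat (within 0.12 rad) and at rest on the tray's floor inside its walls, and the spool is at rest on the platter, upright within 0.06 rad and within 6 mm of the hub axis (all of step 3 and value of joint knob above 2.4 rad and x of retainer_plate in the frame of tray between -0.075 and 0.075 m and x of retainer_fin in the frame of tray between -0.088 and 0.088 m and y of retainer_plate in the frame of tray between -0.06 and 0.06 m and y of retainer_fin in the frame of tray between -0.068 and 0.068 m and height (world z) of retainer_plate below 0.016 m and angle between retainer_plate's own z axis and vertical below 0.12 rad and linear speed of retainer below 0.02 m/s); the robot touches nothing.
It fails at once if a bystander is moved by more than 30 mm (distance of any of tape_roll, gear, cutter, scraper, screwdriver, brush from where it was at the start of the episode above 0.03 m).
It fails at once if the spool is dropped or slammed onto the hub (faster than 0.4 m/s there, as after a fall of over 8 mm) (horizontal distance between spool_mid and rewinder below 0.03 m and height (world z) of spool_mid below 0.12 m and linear speed of spool above 0.4 m/s).
It also fails if it takes over 72 s, if anything falls off the work surface, if the arm or the gripper's body presses on something with over 40 N, if the wrist force passes 120 N, or if a joint passes its speed limit or range.

## Robot

A 6-joint arm with a two-finger parallel gripper is mounted at the origin on the work surface. World frame = base frame: x ahead of the robot, y to its left, z up, the work surface at z = 0. Lengths are in mm, angles in rad, forces in N, time in s.
With the tool pointing down it reaches from about 300 to 850 mm from the base axis. Payload 4.2 kg.
Tool frame: the origin (TCP) lies at the centre of the arm's flange, where the gripper is bolted on; the fingertips stand 191 mm ahead of it and the grasp point (between the pads) lies 172 mm ahead of it (grip_point_offset is the z of the grasp point in the tool frame, in mm); z points along the fingers, y is the direction in which the jaws open and shut (so a half turn about z gives the same grasp; the last joint's range is limited). The gripper opens to 91 mm and grips with 3 to 60 N. Pads are 32 mm wide; open, the fingers measure 118 mm over their backs; the gripper's body (76 mm by 178 mm) begins 60 mm behind the grasp point.
Start: joints at [-1.181, 0.32, 1.565, -0, 1.257, -0.02], TCP at [229.093, -527.389, 404.776] pointing down, gripper open.
Joint ranges: [-3.11, 3.11], [-0.84, 2.01], [0.21, 2.61], [-1.34, 4.49], [0.05, 2.63], [-2.56, 2.56]. Speed limits (rad/s): [2.57, 2.57, 3.14, 3.14, 3.14, 3.14].

## Interface

Orientations are given as a unit quaternion [x, y, z, w].
In Python, from rig import sense, get_image, job_done, grip_point_offset gives the robot as it stands.
- The arm moves only by the tool drive_tool, never from a script. Its argument "moves" is a list of rows, each a list of 2 entries, a list of its own where there are three numbers: the shift along the tool's x, y, z in m, then the turn about the tool's z in rad. A call has 1 to 5 rows; each row shifts and turns the pose as measured when the row begins, along the tool's axes as they then stand; what a row does not reach is not made up. A row lasts 1/10 s, in which the tool goes at most 50 mm and 8.59 degrees, less where a joint would pass 70% of its speed; a pose out of reach is approached as far as the arm can. A call is refused whole if a number of a shift passes 0.05 or a number of a turn 0.15, either way. A call with a gripper value outside its range is refused whole. "jaw" is the closure, from 0 (fully open) to 1 (shut), set as the call begins (left out, the last holds). The fingers move at their own pace and stop on an object; the grip force is fixed at half the most. Time passes only in rows, so rows that do not move let the fingers close. It gives the time, the measured TCP pose, the force and the opening at its end, in the units of the state.
- sense(): the state, without advancing time (a new reading comes with each control period).
- get_image(name): name is "scene" or "top" or "wrist"; returns a dict with "frame" (400x640x3 uint8, red, green, blue), "z_map" (400x640 float32, mm along the optical axis (not along the pixel's ray), 0 where there is no reading), "fx", "fy", "cx", "cy" (pixels), "rvec" (rotation vector, rad) and "tvec" (3), from world to camera coordinates, as OpenCV has them; the wrist camera has in their place "T_tool_cam" (4x4, takes a point from camera to tool coordinates, whose origin is the TCP and whose axes are the flange's). Camera axes: x right, y down, z forward; pixel columns grow to the right and rows downward; lengths in mm; the calibration is good to about 2 mm. A picture is of the moment at which its call begins: read the wrist's pose just before it.
- job_done(): hands the job in, once; it reports no verdict.
The state is a dict: "clock": time; "joint_positions": joint angles; "qvel": joint speeds; "joint_efforts": joint torques, N m; "ee_pos": TCP position; "ee_rot": TCP orientation; "ft_force": force on the tool from outside, world axes, zero at the start; "moment": the same for the moment, N m; "opening": finger opening in mm.
Only numpy, scipy, OpenCV 4.12 (cv2) and the standard library are available. Lean on these libraries where they do the work, as an engineer would, in place of code of your own. Each camera call takes 0.05 s, during which the arm holds its last target.

## Working session

There is one attempt and no reset: what is moved stays moved. The work goes in short steps, Python scripts to look and compute and a tool call to move; the robot and the scene stay as the last step left them, time stands still between calls to the robot, and variables do not carry over. Pictures are saved under pics/ and viewed, and the job is handed in when it is done.

Besides the shell and the picture viewer there is one more tool, called after "Call:" by a JSON object that holds its "method" and its "body". drive_tool: Moves the arm, as the interface text tells. Its arguments: {"type":"object","properties":{"moves":{"type":"array","items":{"type":"array"}},"jaw":{"type":"number"}},"required":["moves"]}

```bash
mkdir -p pics; cat > h.py <<'E'
import numpy as np, cv2
from rig import *
from scipy.spatial.transform import Rotation as R
def save(name,n):
    g=get_image(name); np.savez('pics/'+n,**{k:np.array(v) for k,v in g.items()})
    cv2.imwrite('pics/'+n+'.png',g['frame'][:,:,::-1]); return g
def load(n): return dict(np.load('pics/'+n+'.npz'))
def Twc(g):
    T=np.eye(4)
    if 'T_tool_cam' in g: raise Exception
    Rm=cv2.Rodrigues(np.array(g['rvec'],float))[0]; T[:3,:3]=Rm.T; T[:3,3]=-Rm.T@np.array(g['tvec']).ravel(); return T
def cloud(g,T=None):
    T=Twc(g) if T is None else T
    z=g['z_map'].astype(float); v,u=np.mgrid[:z.shape[0],:z.shape[1]]
    P=np.stack([(u-g['cx'])/g['fx']*z,(v-g['cy'])/g['fy']*z,z],-1)
    W=P@T[:3,:3].T+T[:3,3]; W[z==0]=np.nan; return W
def Ttool(s):
    T=np.eye(4); T[:3,:3]=R.from_quat(s['ee_rot']).as_matrix(); T[:3,3]=s['ee_pos']; return T
def crop(n,x0,y0,x1,y1,k,out):
    im=cv2.imread('pics/'+n+'.png')[y0:y1,x0:x1]; cv2.imwrite('pics/'+out+'.png',cv2.resize(im,None,fx=k,fy=k,interpolation=cv2.INTER_CUBIC))
E
python3 - <<'E'
from h import *
s=sense();print(s, grip_point_offset)
for n in ['scene','top','wrist']: save(n,n+'0')
print(Twc(load('top0')),Twc(load('scene0')),load('wrist0')['T_tool_cam'])
E
```

```text
{'clock': 0.0, 'joint_positions': array([-1.18099462e+00,  3.20296141e-01,  1.56566288e+00,  9.29686674e-06,
        1.25739728e+00, -2.00136114e-02]), 'qvel': array([-2.24653145e-05, -1.63679101e-03,  1.75336866e-03, -7.58452120e-04,
       -2.10232159e-03,  1.23541422e-03]), 'joint_efforts': array([ 6.57786359e-05, -4.12461805e+01, -2.31969362e+01,  7.23748212e-02,
        4.55452956e-02, -1.66270465e-04]), 'ee_pos': array([ 229.03541814, -527.23757192,  403.92382152]), 'ee_rot': array([ 9.79079690e-01,  2.03475265e-01, -1.57770703e-04, -8.67603864e-04]), 'ft_force': array([ 0.02930997, -0.28699392, -0.34600639]), 'moment': array([ 0.02568434, -0.03042155,  0.00116036]), 'opening': 91.3824221133318} 172.0
[[ 1.42090430e-02 -9.89701851e-01  1.42437177e-01  3.07830111e+02]
 [-9.99884901e-01 -1.48216577e-02 -3.24082847e-03  8.49070691e+01]
 [ 5.31860902e-03 -1.42374733e-01 -9.89798539e-01  1.29965072e+03]
 [ 0.00000000e+00  0.00000000e+00  0.00000000e+00  1.00000000e+00]] [[ 4.56249090e-01  5.09597969e-01 -7.29483843e-01  1.57761971e+03]
 [ 8.89848556e-01 -2.58967492e-01  3.75639967e-01 -4.90983583e+02]
 [ 2.51276280e-03 -8.20515538e-01 -5.71618700e-01  9.72141533e+02]
 [ 0.00000000e+00  0.00000000e+00  0.00000000e+00  1.00000000e+00]] [[-1.39806526e-04 -9.66358031e-01 -2.57200577e-01  7.12652692e+01]
 [ 9.99999938e-01 -2.18095904e-04  2.75863345e-04 -5.48421739e-01]
 [-3.22677151e-04 -2.57200522e-01  9.66358002e-01  1.91781017e+01]
 [ 0.00000000e+00  0.00000000e+00  0.00000000e+00  1.00000000e+00]]
```

View pics/top0.png

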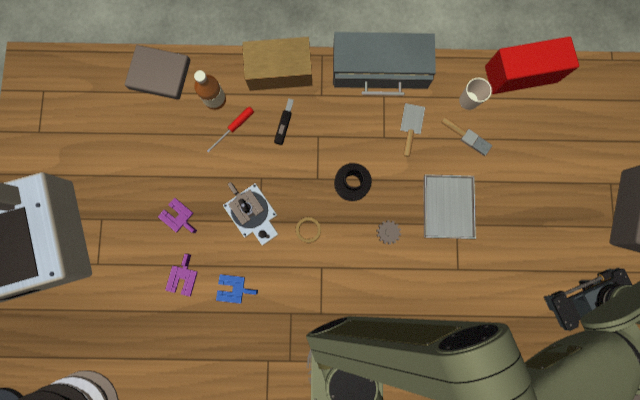

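View pics/scene0.png

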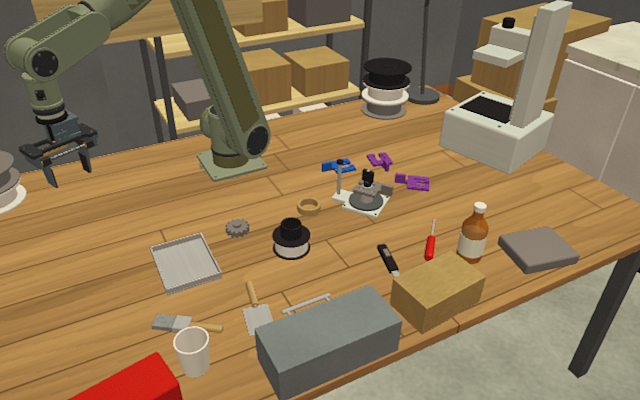

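```bash
python3 - <<'E'
from h import *
g=load('top0');W=cloud(g)
# height map visual
z=W[...,2]; im=np.nan_to_num(np.clip(z,0,200)/200*255).astype(np.uint8)
cv2.imwrite('pics/htop.png',cv2.applyColorMap(im,cv2.COLORMAP_JET))
E
```

```text
(no output)
```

View pics/htop.png

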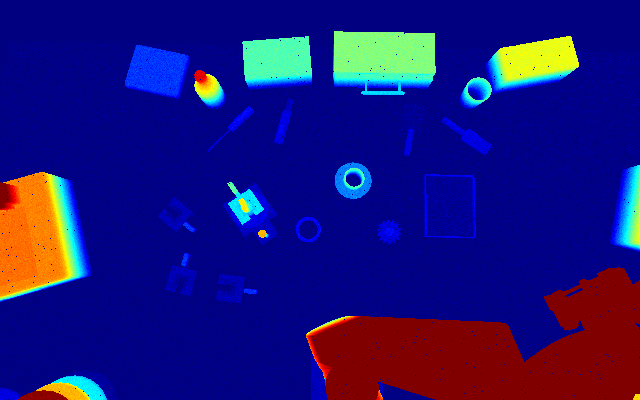

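```bash
python3 - <<'E'
from h import *
g=load('top0');W=cloud(g)
crop('top0',205,165,300,255,8,'c1')
def blob(x0,y0,x1,y1,lo,hi):
    P=W[y0:y1,x0:x1].reshape(-1,3); P=P[(P[:,2]>lo)&(P[:,2]<hi)]; return P
def rect(P): 
    return cv2.minAreaRect(P[:,:2].astype(np.float32))
print('tray',rect(blob(415,165,485,245,14,35)))
sp=blob(325,150,380,210,42,58); print('flange',cv2.minEnclosingCircle(sp[:,:2].astype(np.float32)))
sp=blob(325,150,380,210,82,98); print('neck',cv2.minEnclosingCircle(sp[:,:2].astype(np.float32)),np.median(sp[:,2]))
p=blob(205,165,300,255,135,160); print('any>135',p.mean(0),len(p), cv2.minEnclosingCircle(p[:,:2].astype(np.float32)))
p=blob(225,185,275,228,118,135); print('knob',p.mean(0),len(p),rect(p),np.median(p[:,2]))
p=blob(205,165,300,255,85,102); print('fin',p.mean(0),len(p),rect(p),np.median(p[:,2]))
p=blob(205,165,300,255,62,78); print('plate',p.mean(0),len(p),rect(p),np.median(p[:,2]))
E
```

```text
tray ((471.997314453125, -307.4673767089844), (153.10484313964844, 190.3513946533203), 89.37852478027344)
flange ((539.8948364257812, -12.450433731079102), 55.452186584472656)
neck ((539.7282104492188, -13.255180358886719), 30.193443298339844) 90.07658276059578
any>135 [373.74370531 238.51733711 139.5865686 ] 51 ((373.95574951171875, 238.9434356689453), 10.62381362915039)
knob [452.09962235 294.49445486 128.24442286] 74 ((452.2413024902344, 294.8644104003906), (36.75318145751953, 13.412327766418457), 24.26692008972168) 128.53744080955903
fin [487.26208615 318.31541631  93.07857801] 78 ((445.4705810546875, 288.6966857910156), (185.38162231445312, 24.42679214477539), 40.73905944824219) 93.1287408428517
plate [456.58014478 297.8728917   70.55989556] 555 ((442.882080078125, 287.9849853515625), (180.915283203125, 75.90673828125), 36.02308654785156) 70.59067201645917
```

View pics/c1.png

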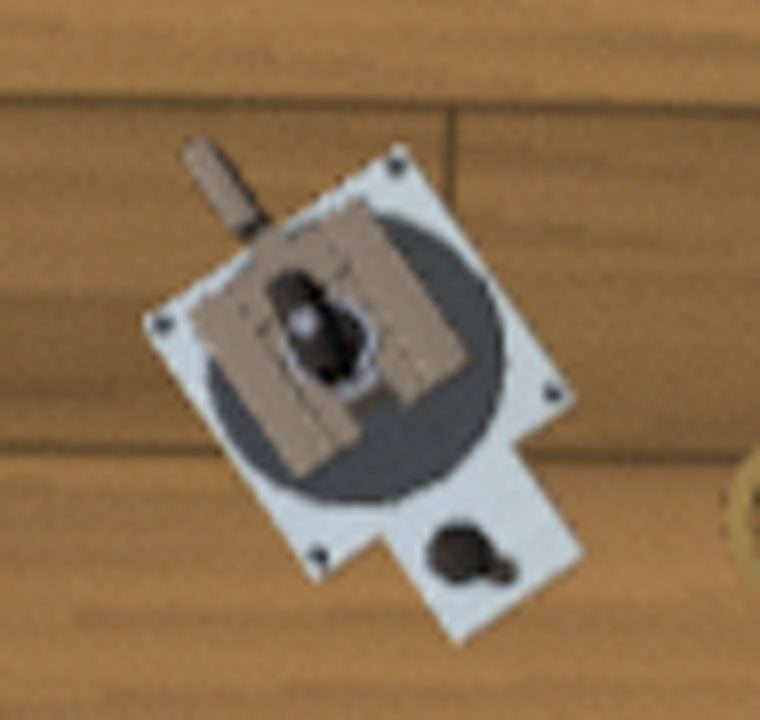

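```bash
cat >> h.py <<'E'
def psi_of(s):
    m=R.from_quat(s['ee_rot']).as_matrix(); return np.arctan2(m[1,0],m[0,0])
def plan(x,y,z,psi,dirn=0,n=5,ml=.05,s=None,mt=.15,gain=1.0):
    """target TCP pos (mm), heading psi; prints rows; dirn=+1/-1 forces sign of tool turn"""
    s=sense(); p=np.array(s['ee_pos'])/1000; m=R.from_quat(s['ee_rot']).as_matrix(); ps=psi_of(s)
    t=np.array([x,y,z])/1000; tot=-(psi-ps); tot=(tot+np.pi)%(2*np.pi)-np.pi
    if dirn>0 and tot<0: tot+=2*np.pi
    if dirn<0 and tot>0: tot-=2*np.pi
    rows=[]
    for i in range(n):
        d=t-p; L=np.linalg.norm(d); k=min(1,ml*.98/max(L,1e-9)); st=d*k
        a=float(np.clip(tot,-mt,mt))
        loc=m.T@st; rows.append([[round(float(v),4) for v in loc],round(a,3)])
        p=p+st; m=m@R.from_rotvec([0,0,a]).as_matrix(); tot-=a
    print('clk %.2f pos'%s['clock'],np.round(s['ee_pos'],1),'psi %.3f'%ps,'j6 %.2f'%s['joint_positions'][5],'F',np.round(s['ft_force'],1),'left %.1f %.3f'%(L*1000,tot)); print(rows)
E
python3 -c "
from h import *
plan(452,295,400,3.566,-1)"
```

```text
clk 0.15 pos [ 229.  -527.3  404.1] psi 0.410 j6 -0.02 F [ 0.3 -0.2 -0.3] left 656.0 -2.406
[[[0.0306, -0.0383, 0.0003], -0.15], [[0.036, -0.0333, 0.0003], -0.15], [[0.0405, -0.0275, 0.0003], -0.15], [[0.0442, -0.0211, 0.0003], -0.15], [[0.0469, -0.0143, 0.0003], -0.15]]
```

Call:
{"method": "drive_tool", "body": {"moves": [[[0.031,-0.038,0],-0.15],[[0.036,-0.033,0],-0.15],[[0.04,-0.028,0],-0.15],[[0.044,-0.021,0],-0.15],[[0.047,-0.014,0],-0.15]], "jaw": 0}}

```text
clock: 0.65
ee_pos: [292.2, -289.5, 401.1]
ee_rot: [0.835, 0.55, 0.0, -0.001]
ft_force: [1.4, -0.4, 0.4]
opening: 91.1
```

```bash
python3 -c "
from h import *
plan(452,295,400,3.566,-1)"
```

```text
clk 0.65 pos [ 292.2 -289.5  401.1] psi 1.165 j6 -0.40 F [ 1.4 -0.4  0.4] left 409.9 -1.651
[[[0.0485, -0.0068, 0.0002], -0.15], [[0.049, 0.0005, 0.0002], -0.15], [[0.0484, 0.0079, 0.0002], -0.15], [[0.0466, 0.015, 0.0002], -0.15], [[0.0439, 0.0218, 0.0002], -0.15]]
```

Call:
{"method": "drive_tool", "body": {"moves": [[[0.0485,-0.007,0],-0.15],[[0.049,0,0],-0.15],[[0.048,0.008,0],-0.15],[[0.047,0.015,0],-0.15],[[0.044,0.022,0],-0.15]]}}

```text
clock: 1.15
ee_pos: [354.1, -47.3, 401.6]
ee_rot: [0.575, 0.818, 0.001, 0.0]
ft_force: [1.8, -1.0, -0.0]
opening: 91.0
```

```bash
python3 -c "
from h import *
plan(452,295,400,3.566,-1)"
```

```text
clk 1.15 pos [354.1 -47.3 401.6] psi 1.915 j6 -0.51 F [ 1.8 -1.  -0. ] left 160.0 -0.901
[[[0.0398, 0.0286, 0.0003], -0.15], [[0.0351, 0.0342, 0.0003], -0.15], [[0.0296, 0.0391, 0.0003], -0.15], [[0.0234, 0.0431, 0.0003], -0.15], [[0.0167, 0.0461, 0.0003], -0.15]]
```

Call:
{"method": "drive_tool", "body": {"moves": [[[0.04,0.0285,0],-0.15],[[0.035,0.034,0],-0.15],[[0.03,0.039,0],-0.15],[[0.023,0.043,0],-0.15],[[0.017,0.046,0],-0.15]]}}

```text
clock: 1.65
ee_pos: [418.4, 194.7, 402.5]
ee_rot: [0.235, 0.972, 0.001, 0.002]
ft_force: [1.3, -0.8, -0.1]
opening: 91.1
```

```bash
python3 -c "
from h import *
plan(452,295,400,3.566,-1)"
```

```text
clk 1.65 pos [418.4 194.7 402.5] psi 2.667 j6 -0.68 F [ 1.3 -0.8 -0.1] left 0.0 -0.149
[[[0.0074, 0.0484, 0.0013], -0.15], [[0.0001, 0.049, 0.0013], -0.15], [[-0.0012, 0.0077, 0.0002], -0.15], [[0.0, 0.0, 0.0], -0.15], [[0.0, 0.0, 0.0], -0.15]]
```

Call:
{"method": "drive_tool", "body": {"moves": [[[0.0075,0.048,0.001],-0.15],[[0,0.049,0.001],-0.15],[[-0.001,0.008,0],-0.15],[[0,0,0],-0.15],[[0,0,0],-0.15]]}}

```text
clock: 2.15
ee_pos: [452.1, 305.2, 398.0]
ee_rot: [-0.137, 0.991, 0.0, 0.002]
ft_force: [-0.7, 0.0, 0.1]
opening: 91.3
```

Call:
{"method": "drive_tool", "body": {"moves": [[[0,0,0],-0.149],[[0,0,0],0]]}}

```text
clock: 2.35
ee_pos: [452.0, 305.8, 397.0]
ee_rot: [-0.211, 0.977, -0.0, 0.001]
ft_force: [-0.6, -0.4, -0.5]
opening: 91.0
```

```bash
python3 - <<'E'
from h import *
s=sense(); g=save('wrist','w1'); T=Ttool(s)@g['T_tool_cam']; np.save('pics/T1',T)
W=cloud(g,T); np.save('pics/W1',W)
plan(452,295,400,3.566,0)
z=W[...,2]
def blob(lo,hi): 
    return W[(z>lo)&(z<hi)]
for n,lo,hi in [('knob',122,137),('fin',88,100),('plate',66,76),('post',137,146)]:
    p=blob(lo,hi); p=p[(abs(p[:,0]-452)<100)&(abs(p[:,1]-295)<100)] if len(p) else p
    if len(p)>5: print(n,len(p),np.median(p,0),cv2.minAreaRect(p[:,:2].astype(np.float32)))
E
```

```text
clk 2.40 pos [451.9 305.7 397. ] psi -2.719 j6 -1.42 F [ 0.5 -0.6 -0.1] left 0.0 0.000
[[[0.0043, -0.0098, -0.003], -0.002], [[0.0, 0.0, 0.0], 0.0], [[0.0, 0.0, 0.0], 0.0], [[0.0, 0.0, 0.0], 0.0], [[0.0, 0.0, 0.0], 0.0]]
knob 596 [447.11556689 295.931997   129.14708604] ((417.81524658203125, 275.90966796875), (112.19232940673828, 17.84857749938965), 33.7257080078125)
fin 370 [491.1777846  327.37967204  94.04480125] ((443.1094055175781, 291.291748046875), (165.82130432128906, 24.574953079223633), 41.37276840209961)
plate 3295 [450.94828995 300.44841878  71.71711815] ((441.6134948730469, 291.28369140625), (177.58518981933594, 76.19842529296875), 36.2586669921875)
post 596 [370.82846836 240.18200067 140.56796241] ((370.81646728515625, 240.03936767578125), (20.947498321533203, 21.144861221313477), 79.17574310302734)
```

View pics/w1.png

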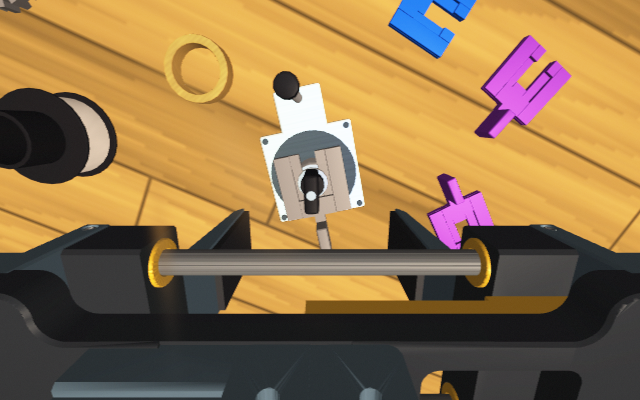

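```bash
cat >> h.py <<'E'
def near(W,c,r,lo,hi):
    P=W.reshape(-1,3); P=P[~np.isnan(P[:,0])]
    return P[(np.hypot(P[:,0]-c[0],P[:,1]-c[1])<r)&(P[:,2]>lo)&(P[:,2]<hi)]
def rc(n,p):
    (c,sz,a)=cv2.minAreaRect(p[:,:2].astype(np.float32))
    if sz[0]<sz[1]: sz=sz[::-1]; a+=90
    print(n,len(p),'c',np.round(c,1),'sz',np.round(sz,1),'ang',round(a,1),'z',np.round(np.median(p[:,2]),1))
E
python3 - <<'E'
from h import *
for nm,W in [('wrist',np.load('pics/W1.npy')),('top',cloud(load('top0'))),('scene',cloud(load('scene0')))]:
    print(nm)
    for n,c,r,lo,hi in [('knob',(451,295),28,124,134),('fin',(507,334),25,89,98),('plate',(452,295),58,66,75),('post',(372,239),16,136,146)]:
        p=near(W,c,r,lo,hi)
        if len(p)>5: rc(n,p)
E
```

```text
wrist
knob 570 c [448.7 296.5] sz [36.9 14. ] ang 26.2 z 129.1
fin 236 c [498.6 332.6] sz [27.  11.9] ang 36.0 z 94.4
plate 3220 c [457.4 302.7] sz [88.3 76.2] ang 35.9 z 71.7
post 599 c [370.8 240. ] sz [21.1 20.9] ang 169.2 z 140.6
top
knob 67 c [452.3 294.9] sz [36.6 13.4] ang 23.9 z 128.7
fin 53 c [505.3 333.1] sz [36.  11.6] ang 35.8 z 94.6
plate 476 c [461.6 301.6] sz [90.5 75.9] ang 36.0 z 70.7
post 47 c [373.2 238. ] sz [19.1 18.6] ang 154.1 z 139.6
scene
knob 44 c [450.5 293.2] sz [38.1 20. ] ang 39.4 z 130.0
fin 38 c [503.1 331.6] sz [36.4 15.1] ang 32.0 z 95.4
plate 194 c [460.9 299. ] sz [92.9 79.4] ang 38.0 z 72.0
post 28 c [371.8 237.2] sz [18.7 17.9] ang 44.8 z 142.1
```

```bash
python3 - <<'E'
from h import *
g=load('w1'); W=cloud(g,g['T_tool_cam'])
P=W.reshape(-1,3); P=P[~np.isnan(P[:,0])]
for lo,hi in [(120,140),(140,160),(160,175),(175,186),(186,196),(196,210)]:
    for sg in (1,-1):
        p=P[(P[:,2]>lo)&(P[:,2]<hi)&(abs(P[:,0])<60)&(sg*P[:,1]>0)&(abs(P[:,1])<80)]
        if len(p): print(lo,hi,sg,len(p),np.round(p.min(0),1),np.round(p.max(0),1),np.round(np.percentile(p,[2,98],axis=0),1).tolist())
crop('w1',180,190,470,330,2.7,'c2')
E
```

```text
120 140 1 862 [-13.5  45.9 120. ] [ 19.4  59.2 140. ] [[-9.9, 46.1, 120.5], [18.8, 57.6, 139.4]]
120 140 -1 1143 [-16.5 -58.2 120.1] [ 19.1 -44.4 139.9] [[-14.3, -55.8, 120.7], [18.8, -44.7, 139.4]]
140 160 1 774 [-15.8  45.8 140. ] [ 19.3  58.1 160. ] [[-14.3, 46.1, 140.3], [18.9, 57.0, 159.5]]
140 160 -1 765 [-15.5 -57.  140. ] [ 19.2 -44.4 160. ] [[-14.4, -55.8, 140.4], [18.9, -44.6, 159.5]]
160 175 1 374 [-14.6  45.8 160. ] [ 19.   56.9 174.8] [[-0.8, 46.1, 160.2], [18.8, 55.6, 174.5]]
160 175 -1 384 [-14.5 -55.3 160. ] [ 19.  -44.4 175. ] [[-0.9, -54.2, 160.3], [18.9, -44.6, 174.7]]
175 186 1 266 [ -7.4  46.1 175.1] [ 19.   55.7 186. ] [[-5.2, 46.1, 175.2], [18.8, 54.4, 185.8]]
175 186 -1 255 [ -6.4 -54.1 175. ] [ 19.  -44.6 185.9] [[-4.5, -52.6, 175.1], [18.8, -44.7, 185.7]]
186 196 1 81 [ -8.4  46.2 186.1] [ 18.9  52.3 191. ] [[-8.0, 46.2, 186.2], [18.6, 52.0, 190.7]]
186 196 -1 85 [ -8.4 -50.9 186.1] [ 18.7 -44.7 191.1] [[-8.2, -50.3, 186.1], [18.6, -44.7, 190.8]]
```

View pics/c2.png

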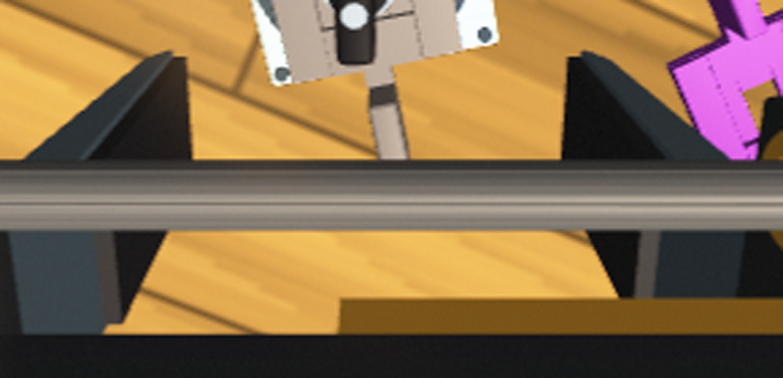

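```bash
python3 -c "
from h import *
plan(450.5,296,287,3.587,0,ml=.04)"
```

```text
clk 2.40 pos [451.9 305.7 397. ] psi -2.719 j6 -1.42 F [ 0.5 -0.6 -0.1] left 0.0 0.000
[[[0.0019, -0.0029, 0.039], -0.023], [[0.002, -0.0029, 0.039], 0.0], [[0.0016, -0.0023, 0.0319], 0.0], [[0.0, 0.0, 0.0], 0.0], [[0.0, 0.0, 0.0], 0.0]]
```

Call:
{"method": "drive_tool", "body": {"moves": [[[0.003,-0.005,0.025],-0.023],[[0.0025,-0.003,0.03],0],[[0,0,0.03],0],[[0,0,0.02],0],[[0,0,0],0]]}}

```text
clock: 2.9
ee_pos: [450.7, 295.5, 290.1]
ee_rot: [-0.213, 0.977, 0.001, 0.002]
ft_force: [-0.0, -0.1, -0.1]
opening: 91.2
```

```bash
python3 - <<'E'
from h import *
plan(450.5,296,287,3.587,0,ml=.04)
s=sense(); g=save('wrist','w2'); T=Ttool(s)@g['T_tool_cam'];W=cloud(g,T)
p=near(W,(450,296),28,124,134)
rc('k',p)
Tt=Ttool(s); q=(p-Tt[:3,3])@Tt[:3,:3]; rc('tool',q)
E
```

```text
clk 2.90 pos [450.7 295.5 290.1] psi -2.712 j6 -1.44 F [-0.  -0.1 -0.1] left 0.0 0.000
[[[0.0, 0.0006, 0.0031], -0.015], [[0.0, 0.0, 0.0], 0.0], [[0.0, 0.0, 0.0], 0.0], [[0.0, 0.0, 0.0], 0.0], [[0.0, 0.0, 0.0], 0.0]]
k 854 c [448.8 296.4] sz [37.3 14. ] ang 25.9 z 128.9
tool 854 c [2.2 1.6] sz [37.3 14. ] ang 178.7 z 161.1
```

View pics/w2.png

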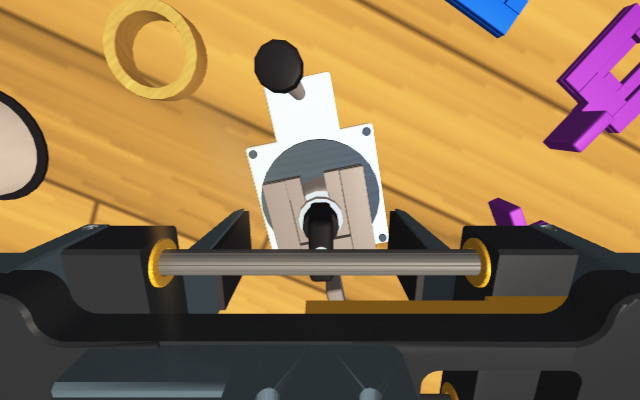

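Call:
{"method": "drive_tool", "body": {"moves": [[[0.0006,0.0009,0.003],-0.02],[[0,0,0],0]]}}

```text
clock: 3.15
ee_pos: [450.9, 296.7, 290.4]
ee_rot: [-0.223, 0.975, 0.002, 0.005]
ft_force: [0.0, -0.3, 0.7]
opening: 91.2
```

Call:
{"method": "drive_tool", "body": {"moves": [[[0,0,0],0],[[0,0,0],0],[[0,0,0],0],[[0,0,0],0],[[0,0,0],0]], "jaw": 1}}

```text
clock: 3.65
ee_pos: [451.6, 297.3, 293.6]
ee_rot: [-0.223, 0.975, 0.003, 0.009]
ft_force: [0.0, -0.3, 0.6]
opening: 54.0
```

```bash
python3 -c "
from h import *
plan(450.5,296,287,3.587,0,ml=.04);print(sense()['moment'],sense()['opening'])"
```

```text
clk 3.65 pos [451.6 297.3 293.6] psi -2.693 j6 -1.46 F [ 0.  -0.3  0.6] left 0.0 0.000
[[[0.0016, -0.0007, 0.0066], 0.004], [[0.0, 0.0, 0.0], 0.0], [[0.0, 0.0, 0.0], 0.0], [[0.0, 0.0, 0.0], 0.0], [[0.0, 0.0, 0.0], 0.0]]
[ 0.12758098 -0.04622718  0.00483345] 54.04479121585552
```

Call:
{"method": "drive_tool", "body": {"moves": [[[0.0015,-0.0007,0.007],0]]}}

```text
clock: 3.75
ee_pos: [451.0, 296.3, 287.2]
ee_rot: [-0.223, 0.975, 0.003, 0.01]
ft_force: [-0.2, 0.3, 0.2]
opening: 46.0
```

```bash
cat >> h.py <<'E'
def tilt(s): 
    m=R.from_quat(s['ee_rot']).as_matrix(); return np.round(m[:,2],4)
def hold(n=4):
    for i in range(n): get_image('wrist')
    s=sense(); print('clk %.2f'%s['clock'],np.round(s['ee_pos'],2),'tilt',tilt(s),'psi %.4f'%psi_of(s),'F',np.round(s['ft_force'],1),'M',np.round(s['moment'],2),'open %.1f'%s['opening'],'j6 %.2f'%s['joint_positions'][5])
E
python3 -c "
from h import *
hold(0);hold(2);hold(2);hold(3)"
```

```text
clk 3.75 [450.96 296.31 287.24] tilt [ 0.0176  0.0105 -0.9998] psi -2.6926 F [-0.2  0.3  0.2] M [ 0.1  -0.11  0.08] open 46.0 j6 -1.46
clk 3.85 [450.14 295.71 285.51] tilt [ 0.0134  0.0079 -0.9999] psi -2.6927 F [-0.3 -1.2 -0.3] M [ 0.1  -0.08  0.06] open 38.4 j6 -1.46
clk 3.95 [450.46 295.92 286.12] tilt [ 0.0145  0.0086 -0.9999] psi -2.6927 F [-0.6  1.   0.3] M [ 0.13 -0.1   0.02] open 30.1 j6 -1.46
clk 4.10 [450.67 296.09 286.58] tilt [ 0.0155  0.0091 -0.9998] psi -2.6926 F [-0.8 -0.1  0. ] M [ 0.1  -0.12  0.03] open 18.1 j6 -1.46
```

Call:
{"method": "drive_tool", "body": {"moves": [[[0.003,0,0.0005],0]]}}

```text
clock: 4.2
ee_pos: [449.0, 295.3, 286.5]
ee_rot: [-0.223, 0.975, 0.003, 0.011]
ft_force: [5.5, 2.3, -1.9]
opening: 13.4
```

```bash
python3 -c "
from h import *
hold(0);hold(2);hold(2);hold(3)"
```

```text
clk 4.20 [448.97 295.29 286.5 ] tilt [ 0.0196  0.0113 -0.9997] psi -2.6924 F [ 5.5  2.3 -1.9] M [ 0.58 -1.17  0.05] open 13.4 j6 -1.46
clk 4.30 [448.89 295.26 286.52] tilt [ 0.02    0.0114 -0.9997] psi -2.6922 F [ 3.8  1.9 -1.9] M [ 0.46 -0.99  0.08] open 13.7 j6 -1.46
clk 4.40 [448.97 295.29 286.5 ] tilt [ 0.0197  0.0113 -0.9997] psi -2.6923 F [ 4.3  2.4 -1.1] M [ 0.43 -1.    0.12] open 14.4 j6 -1.46
clk 4.55 [448.99 295.3  286.53] tilt [ 0.0197  0.0113 -0.9997] psi -2.6923 F [ 4.2  1.7 -1. ] M [ 0.46 -1.03  0.09] open 14.1 j6 -1.46
```

Call:
{"method": "drive_tool", "body": {"moves": [[[0,0,-0.0003],0.15],[[0,0,-0.0004],0.15],[[0,0,-0.0004],0.15]]}}

```text
clock: 4.85
ee_pos: [449.2, 294.7, 287.9]
ee_rot: [0.003, 1.0, 0.004, 0.01]
ft_force: [2.2, 0.5, 0.0]
opening: 14.1
```

```bash
python3 -c "
from h import *
hold(0);hold(1)"
```

```text
clk 4.85 [449.17 294.65 287.92] tilt [ 0.0205  0.0084 -0.9998] psi 3.1355 F [2.2 0.5 0. ] M [-0.19 -0.4   0.07] open 14.1 j6 -1.00
clk 4.90 [449.17 294.67 287.95] tilt [ 0.0205  0.0085 -0.9998] psi 3.1314 F [ 1.8 -0.   0.9] M [-0.25 -0.47 -0.08] open 13.9 j6 -1.00
```

Call:
{"method": "drive_tool", "body": {"moves": [[[0,0,-0.0004],0.15],[[0,0,-0.0004],0.15],[[0,0,-0.0004],0.15],[[0,0,-0.0004],0.15],[[0,0,-0.0004],0.15]]}}

```text
clock: 5.4
ee_pos: [448.6, 293.6, 290.3]
ee_rot: [0.368, 0.93, 0.005, 0.008]
ft_force: [0.7, 1.0, 0.9]
opening: 13.6
```

```bash
python3 -c "
from h import *
hold(0);hold(1)"
```

```text
clk 5.40 [448.63 293.64 290.29] tilt [ 0.0195  0.0038 -0.9998] psi 2.3880 F [0.7 1.  0.9] M [-0.31 -0.33  0.08] open 13.6 j6 -0.25
clk 5.45 [448.62 293.61 290.31] tilt [ 0.0194  0.0038 -0.9998] psi 2.3837 F [-0.  -0.1  0.7] M [-0.36 -0.23 -0.09] open 13.6 j6 -0.25
```

Call:
{"method": "drive_tool", "body": {"moves": [[[0,0,-0.0005],0.15],[[0,0,-0.0005],0.15],[[0,0,-0.0005],0.15],[[0,0,-0.0005],0.15],[[0,0,-0.0005],0.15]]}}

```text
clock: 5.95
ee_pos: [447.5, 293.4, 292.6]
ee_rot: [0.682, 0.732, 0.006, 0.005]
ft_force: [1.1, 0.6, 0.8]
opening: 14.0
```

```bash
python3 -c "
from h import *
hold(0);hold(1)"
```

```text
clk 5.95 [447.49 293.35 292.65] tilt [ 1.560e-02  8.000e-04 -9.999e-01] psi 1.6413 F [1.1 0.6 0.8] M [-0.2   0.02  0.11] open 14.0 j6 0.50
clk 6.00 [447.48 293.35 292.65] tilt [ 1.550e-02  8.000e-04 -9.999e-01] psi 1.6369 F [1.4 0.7 0.5] M [-0.29  0.   -0.17] open 13.6 j6 0.50
```

Call:
{"method": "drive_tool", "body": {"moves": [[[0,0,-0.0005],0.15],[[0,0,-0.0005],0.15],[[0,0,-0.0005],0.15],[[0,0,-0.0005],0.15],[[0,0,-0.0005],0.12]]}}

```text
clock: 6.5
ee_pos: [446.5, 293.9, 294.9]
ee_rot: [0.894, 0.448, 0.005, 0.002]
ft_force: [2.1, 0.8, -1.3]
opening: 13.7
```

```bash
python3 -c "
from h import *
hold(0);hold(1)"
```

```text
clk 6.50 [446.49 293.91 294.94] tilt [ 1.140e-02  9.000e-04 -9.999e-01] psi 0.9285 F [ 2.1  0.8 -1.3] M [-0.03  0.07  0.11] open 13.7 j6 1.21
clk 6.55 [446.5  293.9  294.93] tilt [ 0.0113  0.001  -0.9999] psi 0.9252 F [ 1.7  1.4 -1.8] M [-0.06  0.17 -0.06] open 13.9 j6 1.21
```

Call:
{"method": "drive_tool", "body": {"moves": [[[0,0,-0.0003],0.1],[[0,0,-0.0002],0.06]]}}

```text
clock: 6.75
ee_pos: [446.4, 294.1, 295.4]
ee_rot: [0.926, 0.378, 0.005, 0.001]
ft_force: [2.2, 1.0, 0.8]
opening: 14.2
```

```bash
python3 -c "
from h import *
hold(0);hold(1)"
```

```text
clk 6.75 [446.36 294.11 295.4 ] tilt [ 0.0104  0.0013 -0.9999] psi 0.7746 F [2.2 1.  0.8] M [-0.07  0.07  0.15] open 14.2 j6 1.36
clk 6.80 [446.35 294.12 295.41] tilt [ 0.0104  0.0013 -0.9999] psi 0.7732 F [ 1.5  1.6 -0.3] M [-0.07  0.19  0.06] open 13.9 j6 1.36
```

Call:
{"method": "drive_tool", "body": {"moves": [[[0,0,0],0]], "jaw": 0}}

```text
clock: 6.9
ee_pos: [446.2, 294.0, 295.4]
ee_rot: [0.925, 0.38, 0.005, 0.001]
ft_force: [-0.2, 0.4, -0.7]
opening: 19.1
```

```bash
python3 -c "
from h import *
hold(4)
plan(447,294,360,.628,ml=.03)"
```

```text
clk 7.10 [446.12 293.96 295.27] tilt [ 0.0097  0.001  -1.    ] psi 0.7754 F [-0.2 -0.5 -0.5] M [-0.02 -0.03 -0.  ] open 35.4 j6 1.36
clk 7.10 pos [446.1 294.  295.3] psi 0.775 j6 1.36 F [-0.2 -0.5 -0.5] left 0.0 0.000
[[[0.0005, 0.0004, -0.0294], 0.147], [[0.0006, 0.0004, -0.0294], 0.0], [[0.0001, 0.0001, -0.0059], 0.0], [[0.0, 0.0, 0.0], 0.0], [[0.0, 0.0, 0.0], 0.0]]
```

Call:
{"method": "drive_tool", "body": {"moves": [[[0,0,-0.03],0],[[0,0,-0.03],0.147],[[0.025,0,-0.03],0],[[0,0,0],0]]}}

```text
clock: 7.5
ee_pos: [465.0, 308.3, 387.0]
ee_rot: [0.951, 0.309, 0.002, 0.002]
ft_force: [-0.3, 0.2, -0.8]
opening: 66.8
```

```bash
python3 - <<'E'
from h import *
hold(2)
s=sense(); g=save('wrist','w3'); T=Ttool(s)@g['T_tool_cam'];W=cloud(g,T); t=save('top','top3')
Wt=cloud(t)
for nm,w in (('w',W),('t',Wt)):
    for n,c,r,lo,hi in [('knob',(450,295),28,132,144),('fin',(505,334),25,89,98),('plate',(452,295),58,66,75),('post',(372,239),16,136,146)]:
        p=near(w,c,r,lo,hi)
        if len(p)>5: rc(nm+n,p)
E
```

```text
clk 7.60 [462.63 306.65 382.89] tilt [-0.0046 -0.0079 -1.    ] psi 0.6286 F [-0.  -0.6 -0.5] M [-0.    0.01  0.03] open 74.7 j6 1.51
wknob 653 c [449.9 296.4] sz [37.8 14. ] ang 44.2 z 138.2
wfin 466 c [503.4 334.7] sz [35.1 11.5] ang 35.7 z 94.7
wplate 3538 c [454.2 299.4] sz [79.7 76.1] ang 36.0 z 71.8
tplate 155 c [455.1 297.2] sz [76.1 73.2] ang 125.0 z 70.6
```

View pics/w3.png

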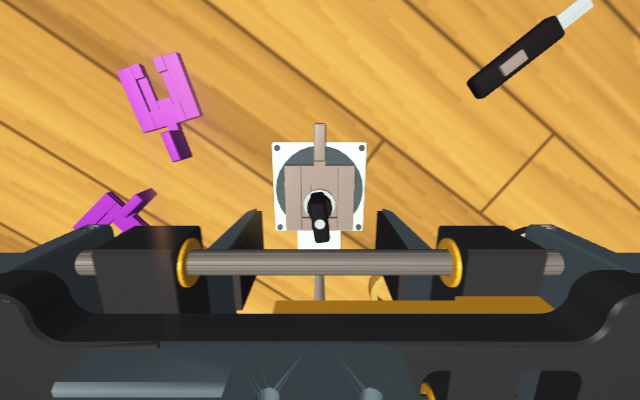

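```bash
python3 -c "
from h import *
plan(503.5,336,330,.628,ml=.04)"
```

```text
clk 7.70 pos [462.1 306.3 381.4] psi 0.628 j6 1.51 F [ 0.8 -1.  -0.3] left 0.0 0.000
[[[0.0279, 0.0001, 0.0275], 0.0], [[0.0236, 0.0, 0.0233], 0.0], [[0.0, 0.0, 0.0], 0.0], [[0.0, 0.0, 0.0], 0.0], [[0.0, 0.0, 0.0], 0.0]]
```

Call:
{"method": "drive_tool", "body": {"moves": [[[0.026,0,0.02],0],[[0.026,0,0.031],0]]}}

```text
clock: 7.9
ee_pos: [502.6, 335.4, 331.4]
ee_rot: [0.951, 0.309, -0.003, 0.003]
ft_force: [-0.4, -0.2, -0.4]
opening: 90.9
```

```bash
python3 -c "
from h import *
hold(2)
g=save('wrist','w4')
plan(503.5,336,257,.628,ml=.04)"
```

```text
clk 8.00 [502.62 335.55 325.67] tilt [-0.014  -0.014  -0.9998] psi 0.6292 F [-1.3 -0.7  0.6] M [-0.03  0.04 -0.01] open 90.9 j6 1.51
clk 8.05 pos [502.1 335.2 327.8] psi 0.629 j6 1.51 F [-0.8  0.3  0.4] left 0.0 0.000
[[[0.0016, -0.0, 0.0392], 0.001], [[0.0013, -0.0, 0.0316], 0.0], [[0.0, 0.0, 0.0], 0.0], [[0.0, 0.0, 0.0], 0.0], [[0.0, 0.0, 0.0], 0.0]]
```

View pics/w4.png

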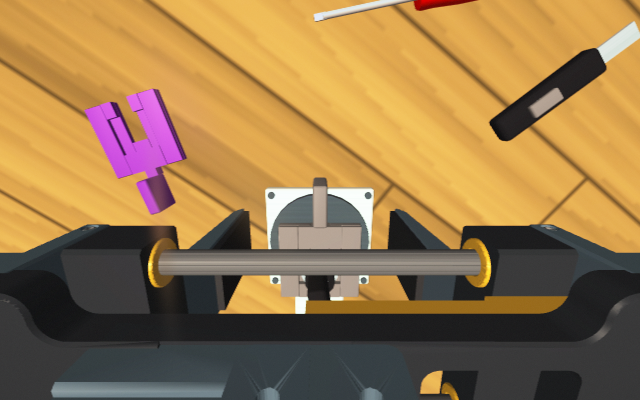

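Call:
{"method": "drive_tool", "body": {"moves": [[[0.004,0,0.03],0],[[0.0,0,0.025],0],[[0,0,0.01],0],[[0,0,0.004],0]]}}

```text
clock: 8.45
ee_pos: [502.5, 335.1, 260.2]
ee_rot: [0.951, 0.31, -0.008, 0.004]
ft_force: [-0.3, -0.2, -0.2]
opening: 91.0
```

```bash
cat >> h.py <<'E'
def gp(s=None):
    s=s or sense(); T=Ttool(s); return np.round(T[:3,3]+172*T[:3,2],1)
E
python3 -c "
from h import *
hold(2);hold(2);print(gp())
s=sense();g=save('wrist','w5'); W=cloud(g,g['T_tool_cam'])
w=cloud(g,Ttool(s)@g['T_tool_cam'])
m=near(w,(503,335),25,88,98); rc('fin',m)
T=Ttool(s); rc('fintool',(m-T[:3,3])@T[:3,:3])
"
```

```text
clk 8.55 [502.77 335.31 260.78] tilt [-0.0107 -0.012  -0.9999] psi 0.6300 F [ 0.  -0.7  0.8] M [ 0.05 -0.02  0.01] open 91.3 j6 1.51
clk 8.65 [503.31 335.68 261.71] tilt [-0.0085 -0.0106 -0.9999] psi 0.6300 F [-0.4  0.1  0.3] M [-0.01  0.01 -0.02] open 91.3 j6 1.51
[501.9 333.9  89.7]
fin 764 c [509.6 339.7] sz [21.5 11.8] ang 35.9 z 94.6
fintool 764 c [ 9.7 -0.1] sz [21.5 11.8] ang 0.1 z 167.0
```

Call:
{"method": "drive_tool", "body": {"moves": [[[0.002,0,0.006],0]], "jaw": 1}}

```text
clock: 8.8
ee_pos: [505.3, 337.1, 257.3]
ee_rot: [0.951, 0.31, -0.004, 0.003]
ft_force: [0.5, -1.2, -0.3]
opening: 86.0
```

```bash
python3 -c "
from h import *
hold(8);print(gp());hold(9);hold(1);hold(1);print(gp())
"
```

```text
clk 9.20 [504.95 336.89 255.78] tilt [-0.0082 -0.0104 -0.9999] psi 0.6301 F [ 0.1 -0.4 -0.8] M [ 0.02 -0.03 -0.02] open 53.7 j6 1.51
[503.5 335.1  83.8]
clk 9.65 [504.96 336.85 255.8 ] tilt [-0.0082 -0.0104 -0.9999] psi 0.6300 F [-0.3 -0.5  0.8] M [ 0.01 -0.01 -0.01] open 18.0 j6 1.51
clk 9.70 [504.96 336.86 255.78] tilt [-0.0082 -0.0104 -0.9999] psi 0.6300 F [0.2 0.1 0.6] M [-0.02 -0.05 -0.  ] open 14.0 j6 1.51
clk 9.75 [504.95 336.86 255.79] tilt [-0.0082 -0.0104 -0.9999] psi 0.6300 F [ 0.2 -0.3  0.9] M [-0.02 -0.   -0.02] open 11.9 j6 1.51
[503.5 335.1  83.8]
```

Call:
{"method": "drive_tool", "body": {"moves": [[[0.006,0,-0.0002],0],[[0.01,0,-0.0002],0],[[0.012,0,-0.0002],0]]}}

```text
clock: 10.05
ee_pos: [528.2, 353.8, 255.9]
ee_rot: [0.951, 0.31, -0.006, 0.004]
ft_force: [0.3, -0.1, -0.4]
opening: 11.5
```

```bash
python3 -c "
from h import *
hold(1);print(gp())
"
```

```text
clk 10.10 [529.79 354.95 255.98] tilt [-0.0063 -0.009  -0.9999] psi 0.6299 F [1.5 1.8 0.2] M [ 0.12 -0.16 -0.03] open 11.9 j6 1.52
[528.7 353.4  84. ]
```

Good: 31 mm out with hardly any force. On to about 75 mm.

Call:
{"method": "drive_tool", "body": {"moves": [[[0.012,0,-0.0002],0],[[0.012,0,-0.0002],0],[[0.012,0,-0.0002],0],[[0.012,0,-0.0002],0]]}}

```text
clock: 10.5
ee_pos: [570.6, 384.8, 255.4]
ee_rot: [0.951, 0.31, -0.005, 0.004]
ft_force: [0.3, 0.5, -0.3]
opening: 11.9
```

```bash
python3 -c "
from h import *
hold(1);print(gp());save('wrist','w6')
"
```

```text
clk 10.55 [572.07 385.8  255.37] tilt [-0.0048 -0.008  -1.    ] psi 0.6300 F [ 2.3  1.8 -0.6] M [ 0.11 -0.21  0.03] open 11.6 j6 1.52
[571.2 384.4  83.4]
```

View pics/w6.png

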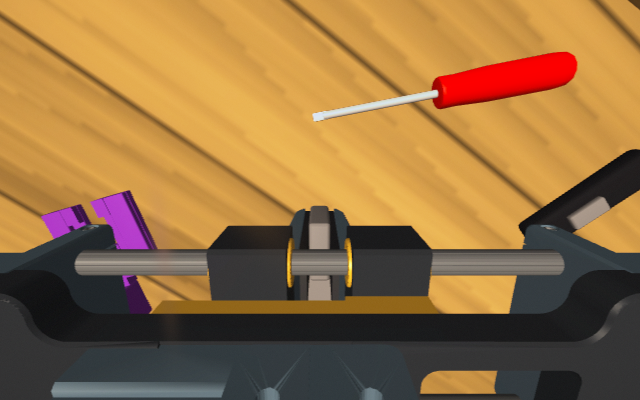

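```bash
python3 -c "
from h import *
plan(572,386,380,.63,ml=.04)
"
```

```text
clk 10.60 pos [571.1 385.1 255.2] psi 0.630 j6 1.52 F [ 0.5 -0.5 -1.5] left 0.0 0.000
[[[-0.0, 0.0001, -0.0392], 0.0], [[-0.0, 0.0001, -0.0392], 0.0], [[-0.0, 0.0001, -0.0392], 0.0], [[-0.0, 0.0, -0.0072], 0.0], [[0.0, 0.0, 0.0], 0.0]]
```

Call:
{"method": "drive_tool", "body": {"moves": [[[0,0,-0.015],0],[[0,0,-0.03],0],[[0,0,-0.035],0],[[0,0,-0.03],0]]}}

```text
clock: 11.0
ee_pos: [570.1, 385.0, 364.7]
ee_rot: [0.951, 0.31, -0.012, 0.005]
ft_force: [0.7, 0.2, -0.1]
opening: 12.0
```

```bash
python3 -c "
from h import *
hold(0)
plan(513,-307,380,0,ml=.045,mt=.05)
"
```

```text
clk 11.00 [570.15 385.   364.69] tilt [-0.0189 -0.0173 -0.9997] psi 0.6301 F [ 0.7  0.2 -0.1] M [ 0.05 -0.02 -0.  ] open 12.0 j6 1.52
clk 11.00 pos [570.1 385.  364.7] psi 0.630 j6 1.52 F [ 0.7  0.2 -0.1] left 518.1 0.380
[[[-0.0288, 0.0334, -0.0001], 0.05], [[-0.0271, 0.0348, -0.0001], 0.05], [[-0.0254, 0.0361, -0.0001], 0.05], [[-0.0235, 0.0373, -0.0001], 0.05], [[-0.0216, 0.0384, -0.0001], 0.05]]
```

Call:
{"method": "drive_tool", "body": {"moves": [[[-0.029,0.033,0],0.05],[[-0.027,0.035,0],0.05],[[-0.0255,0.036,0],0.05],[[-0.0235,0.037,0],0.05],[[-0.0215,0.038,0],0.05]]}}

```text
clock: 11.5
ee_pos: [548.3, 164.0, 379.9]
ee_rot: [0.982, 0.189, -0.001, 0.003]
ft_force: [0.3, -1.2, -1.0]
opening: 12.0
```

```bash
python3 -c "
from h import *
hold(0)
plan(513,-307,370,0,ml=.045,mt=.05)
"
```

```text
clk 11.50 [548.34 164.04 379.89] tilt [-8.0e-04 -6.9e-03 -1.0e+00] psi 0.3796 F [ 0.3 -1.2 -1. ] M [-0.03 -0.08 -0.01] open 12.0 j6 1.47
clk 11.50 pos [548.3 164.  379.9] psi 0.380 j6 1.47 F [ 0.3 -1.2 -1. ] left 296.1 0.130
[[[-0.0194, 0.0396, 0.0012], 0.05], [[-0.0173, 0.0405, 0.0012], 0.05], [[-0.0153, 0.0413, 0.0012], 0.05], [[-0.0132, 0.0421, 0.0012], 0.05], [[-0.0111, 0.0427, 0.0012], 0.05]]
```

Call:
{"method": "drive_tool", "body": {"moves": [[[-0.0195,0.0395,0.001],0.05],[[-0.0175,0.0405,0.001],0.05],[[-0.015,0.041,0.001],0.05],[[-0.013,0.042,0.001],0.05],[[-0.011,0.043,0.001],0.05]]}}

```text
clock: 12.0
ee_pos: [525.1, -64.2, 383.5]
ee_rot: [0.998, 0.06, 0.003, 0.004]
ft_force: [0.9, 0.3, -1.6]
opening: 12.0
```

```bash
python3 -c "
from h import *
hold(0)
plan(513,-307,370,0,ml=.045,mt=.05)
"
```

```text
clk 12.00 [525.15 -64.18 383.47] tilt [ 0.0069 -0.007  -1.    ] psi 0.1203 F [ 0.9  0.3 -1.6] M [ 0.05 -0.07  0.01] open 12.0 j6 1.31
clk 12.00 pos [525.1 -64.2 383.5] psi 0.120 j6 1.31 F [ 0.9  0.3 -1.6] left 67.1 0.000
[[[-0.0075, 0.0434, 0.0027], 0.05], [[-0.0053, 0.0437, 0.0027], 0.05], [[-0.0031, 0.0439, 0.0027], 0.02], [[-0.0022, 0.044, 0.0027], 0.0], [[-0.0022, 0.044, 0.0027], 0.0]]
```

Call:
{"method": "drive_tool", "body": {"moves": [[[-0.0075,0.0435,0.003],0.05],[[-0.005,0.044,0.003],0.05],[[-0.003,0.044,0.003],0.03],[[-0.002,0.044,0.003],0],[[-0.002,0.035,0.003],0]]}}

```text
clock: 12.5
ee_pos: [507.6, -284.1, 377.1]
ee_rot: [1.0, -0.009, 0.007, 0.005]
ft_force: [0.4, 0.4, -0.9]
opening: 11.7
```

```bash
python3 -c "
from h import *
hold(0)
plan(513,-307,370,0,ml=.03,mt=.05)
"
```

```text
clk 12.50 [ 507.61 -284.06  377.09] tilt [ 0.0144 -0.0098 -0.9998] psi -0.0179 F [ 0.4  0.4 -0.9] M [ 0.05  0.01 -0.01] open 11.7 j6 1.06
clk 12.50 pos [ 507.6 -284.1  377.1] psi -0.018 j6 1.06 F [ 0.4  0.4 -0.9] left 0.0 0.000
[[[0.0057, 0.0228, 0.0074], -0.018], [[0.0, 0.0, 0.0], 0.0], [[0.0, 0.0, 0.0], 0.0], [[0.0, 0.0, 0.0], 0.0], [[0.0, 0.0, 0.0], 0.0]]
```

Call:
{"method": "drive_tool", "body": {"moves": [[[0.002,0.015,0.005],-0.01],[[0.001,0.007,0.005],0]]}}

```text
clock: 12.7
ee_pos: [508.3, -310.5, 369.6]
ee_rot: [1.0, -0.007, 0.008, 0.006]
ft_force: [-0.0, 1.3, -1.2]
opening: 11.7
```

```bash
python3 - <<'E'
from h import *
hold(1);hold(1);print(gp())
g=save('top','top7'); W=cloud(g); s=save('wrist','w7'); Ww=cloud(s,Ttool(sense())@s['T_tool_cam'])
for n,w in (('t',W),('w',Ww)):
    rc(n+'tray',near(w,(472,-307),130,15,30)) if len(near(w,(472,-307),130,15,30))>5 else 0
sc=save('scene','s7'); 
E
```

```text
clk 12.75 [ 508.35 -310.82  368.74] tilt [ 0.0156 -0.0128 -0.9998] psi -0.0129 F [-0.5 -1.1 -1. ] M [-0.04  0.03 -0.05] open 11.5 j6 1.02
clk 12.80 [ 508.5  -309.5   368.78] tilt [ 0.0151 -0.0114 -0.9998] psi -0.0123 F [ 0.5  1.  -0.4] M [-0.   -0.03 -0.  ] open 12.0 j6 1.02
[ 511.1 -311.5  196.8]
ttray 201 c [ 472.5 -277.8] sz [192.4  98.4] ang 1.4 z 21.6
wtray 1237 c [ 510.9 -306.9] sz [150.2 106.2] ang 89.3 z 22.5
```

View pics/top7.png

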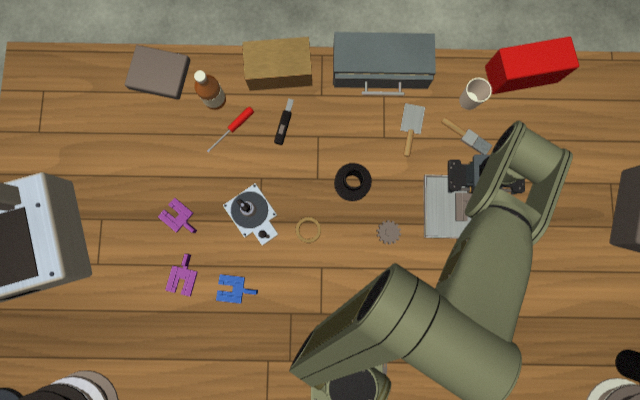

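View pics/s7.png

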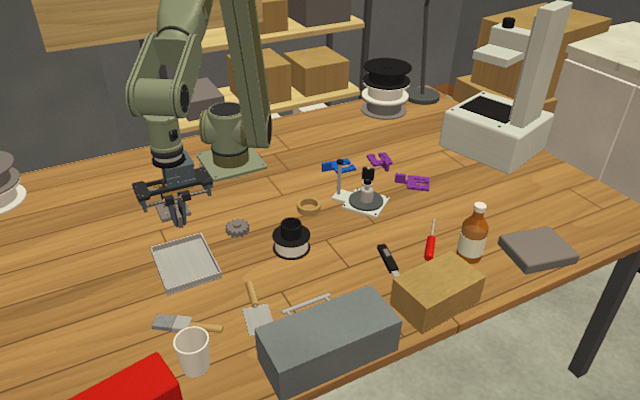

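Call:
{"method": "drive_tool", "body": {"moves": [[[0,-0.003,0.03],0],[[0,-0.003,0.04],0],[[0,0,0.04],0],[[0,0,0.03],0],[[0,0,0.012],0]]}}

```text
clock: 13.45
ee_pos: [515.0, -298.0, 219.3]
ee_rot: [1.0, -0.001, 0.014, 0.008]
ft_force: [0.4, 0.8, -0.2]
opening: 11.8
```

```bash
python3 - <<'E'
from h import *
hold(1);hold(1);print(gp())
E
```

```text
clk 13.50 [ 514.88 -297.94  218.43] tilt [ 0.0259 -0.0157 -0.9995] psi -0.0018 F [-0.6  0.  -2.4] M [ 0.07  0.08 -0.01] open 11.6 j6 1.03
clk 13.55 [ 515.32 -298.51  220.33] tilt [ 0.028  -0.0171 -0.9995] psi -0.0020 F [-0.3  0.3 -0.9] M [ 0.06  0.03 -0.03] open 12.2 j6 1.03
[ 520.1 -301.5   48.4]
```

Call:
{"method": "drive_tool", "body": {"moves": [[[-0.004,0.003,0.006],0],[[-0.003,0.002,0.006],0],[[0,0,0.003],0]]}}

```text
clock: 13.85
ee_pos: [510.1, -304.4, 209.1]
ee_rot: [1.0, -0.0, 0.018, 0.011]
ft_force: [0.0, 0.2, -0.6]
opening: 12.0
```

```bash
python3 - <<'E'
from h import *
hold(1);hold(1);print(gp());save('wrist','w8')
E
```

```text
clk 13.90 [ 510.12 -304.35  208.79] tilt [ 0.0354 -0.0216 -0.9991] psi -0.0006 F [ 0.2 -0.2 -1.6] M [ 0.02 -0.01 -0.02] open 11.9 j6 1.01
clk 13.95 [ 510.19 -304.27  208.88] tilt [ 0.0352 -0.0215 -0.9991] psi -0.0005 F [ 0.3  0.3 -1. ] M [ 0.03  0.01 -0.01] open 11.8 j6 1.01
[ 516.2 -308.    37. ]
```

View pics/w8.png

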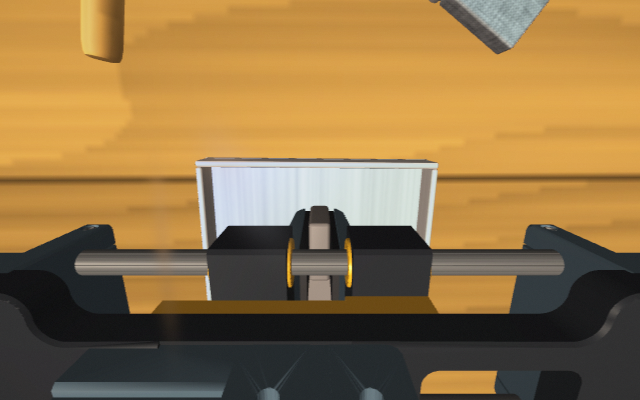

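Call:
{"method": "drive_tool", "body": {"moves": [[[-0.002,0,0.007],0]]}}

```text
clock: 14.1
ee_pos: [509.3, -304.9, 203.2]
ee_rot: [1.0, -0.001, 0.02, 0.012]
ft_force: [4.1, -0.3, 5.3]
opening: 11.7
```

```bash
python3 - <<'E'
from h import *
hold(1);hold(1);print(gp())
E
```

```text
clk 14.15 [ 509.08 -304.88  202.18] tilt [ 0.0384 -0.0233 -0.999 ] psi -0.0007 F [ 2.7 -1.8  4.6] M [ 0.   -0.16  0.01] open 11.8 j6 1.01
clk 14.20 [ 509.07 -304.84  202.35] tilt [ 0.0377 -0.023  -0.999 ] psi -0.0005 F [ 0.8 -0.5  2. ] M [-0.04 -0.02  0.03] open 12.3 j6 1.01
[ 515.6 -308.8   30.5]
```

Call:
{"method": "drive_tool", "body": {"moves": [[[0,0,0],0]], "jaw": 0.5}}

```text
clock: 14.3
ee_pos: [508.9, -304.8, 202.3]
ee_rot: [1.0, -0.0, 0.019, 0.011]
ft_force: [0.2, -0.1, -0.1]
opening: 17.2
```

```bash
python3 - <<'E'
from h import *
hold(1);hold(3);print(gp())
E
```

```text
clk 14.35 [ 508.9  -304.77  202.23] tilt [ 0.037  -0.0227 -0.9991] psi -0.0004 F [-0.1  1.1 -0.3] M [ 0.07 -0.01  0.03] open 20.8 j6 1.01
clk 14.50 [ 508.84 -304.68  202.09] tilt [ 0.0367 -0.0225 -0.9991] psi -0.0004 F [-0.1 -0.8 -0.1] M [0.08 0.05 0.05] open 33.0 j6 1.01
[ 515.2 -308.5   30.2]
```

Call:
{"method": "drive_tool", "body": {"moves": [[[0,0,-0.01],0],[[0,0,-0.045],0],[[0,0,-0.048],0],[[0,0,-0.048],0],[[0,0,-0.03],0]]}}

```text
clock: 15.0
ee_pos: [501.0, -299.9, 385.4]
ee_rot: [1.0, -0.0, 0.012, 0.007]
ft_force: [1.8, -0.4, -1.0]
opening: 45.7
```

```bash
python3 - <<'E'
from h import *
hold(2);print(gp())
g=save('wrist','w9'); W=cloud(g,Ttool(sense())@g['T_tool_cam']); 
for n,lo,hi in (('plate',12,19),('fin',33,43)):
    p=near(W,(480,-308),90,lo,hi); rc(n,p)
E
```

```text
clk 15.10 [ 501.62 -300.23  387.26] tilt [ 0.0296 -0.0181 -0.9994] psi -0.0004 F [ 0.1 -1.  -0.1] M [ 0.04 -0.02 -0.03] open 45.5 j6 1.01
[ 506.7 -303.3  215.4]
plate 2167 c [ 487.3 -305.9] sz [150.2 148.7] ang 89.0 z 13.2
fin 286 c [ 513.7 -308.3] sz [34.5 11.1] ang 180.0 z 35.6
```

View pics/w9.png

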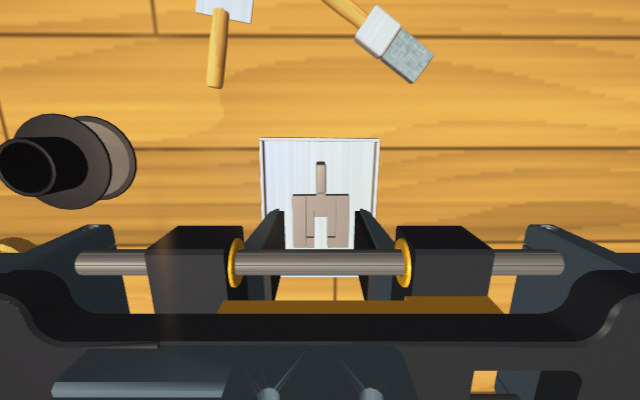

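Call:
{"method": "drive_tool", "body": {"moves": [[[0,0,-0.049],0],[[0,0,-0.049],0],[[0,0,-0.049],0]], "jaw": 0}}

```text
clock: 15.45
ee_pos: [496.9, -297.4, 520.6]
ee_rot: [1.0, -0.0, 0.0, 0.0]
ft_force: [-0.2, -1.1, -0.6]
opening: 66.6
```

```bash
python3 - <<'E'
from h import *
hold(0)
plan(500,-20,500,.517,mt=.1,n=5)
E
```

```text
clk 15.45 [ 496.91 -297.36  520.55] tilt [ 6.e-04 -2.e-04 -1.e+00] psi -0.0006 F [-0.2 -1.1 -0.6] M [ 0.02  0.   -0.01] open 66.6 j6 1.01
clk 15.45 pos [ 496.9 -297.4  520.6] psi -0.001 j6 1.01 F [-0.2 -1.1 -0.6] left 82.1 -0.018
[[[0.0005, -0.0489, 0.0036], -0.1], [[0.0054, -0.0486, 0.0036], -0.1], [[0.0102, -0.0478, 0.0036], -0.1], [[0.0149, -0.0465, 0.0036], -0.1], [[0.0195, -0.0448, 0.0036], -0.1]]
```

Call:
{"method": "drive_tool", "body": {"moves": [[[0.0005,-0.049,0],-0.1],[[0.0055,-0.0485,0],-0.1],[[0.01,-0.048,0],-0.1],[[0.015,-0.0465,0],-0.1],[[0.0195,-0.045,0],-0.1]]}}

```text
clock: 15.95
ee_pos: [498.8, -51.6, 520.1]
ee_rot: [0.968, 0.251, 0.001, 0.003]
ft_force: [1.0, -0.0, 0.8]
opening: 91.2
```

```bash
python3 - <<'E'
from h import *
hold(3)
plan(530,-14,450,.517,mt=.1,n=5)
E
```

```text
clk 16.10 [499.04 -50.92 520.26] tilt [ 0.0023 -0.0053 -1.    ] psi 0.5078 F [-0.1  0.   0.1] M [-0.02 -0.04 -0.  ] open 91.1 j6 0.94
clk 16.10 pos [499.  -50.9 520.3] psi 0.508 j6 0.94 F [-0.1  0.   0.1] left 0.0 0.000
[[[0.0259, -0.0101, 0.0403], -0.009], [[0.0192, -0.0073, 0.0298], 0.0], [[-0.0, 0.0, 0.0], 0.0], [[0.0, 0.0, 0.0], 0.0], [[0.0, 0.0, 0.0], 0.0]]
```

Call:
{"method": "drive_tool", "body": {"moves": [[[0.035,-0.02,0.025],0]]}}

```text
clock: 16.2
ee_pos: [519.4, -18.7, 497.6]
ee_rot: [0.969, 0.249, 0.003, 0.005]
ft_force: [0.9, -0.4, 0.6]
opening: 91.3
```

```bash
python3 - <<'E'
from h import *
hold(4);print(gp())
s=sense();g=save('wrist','w10'); W=cloud(g,Ttool(s)@g['T_tool_cam'])
for n,r,lo,hi in (('top',45,84,96),('fl',75,44,56)):
    p=near(W,(540,-13),r,lo,hi)
    print(n,len(p),cv2.minEnclosingCircle(p[:,:2].astype(np.float32)),np.median(p[:,2]))
E
```

```text
clk 16.40 [520.26 -17.3  493.56] tilt [-0.0016 -0.0061 -1.    ] psi 0.5073 F [0.5 0.3 0.4] M [-0.    0.    0.04] open 91.0 j6 1.01
[520.  -18.3 321.6]
top 468 ((536.7464599609375, -12.78160572052002), 29.751014709472656) 90.62581315717497
fl 2600 ((536.7481079101562, -13.089147567749023), 54.81252670288086) 50.839256528508685
```

View pics/w10.png

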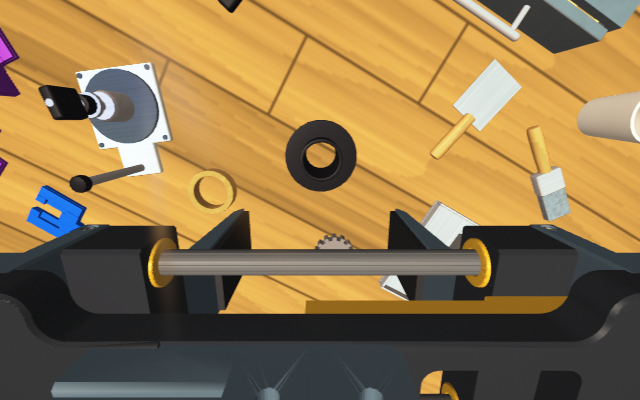

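```bash
python3 - <<'E'
from h import *
plan(537.2,-11.8,330,.507,n=5)
E
```

```text
clk 16.45 pos [520.1 -17.7 494.5] psi 0.506 j6 1.01 F [-0.6 -0.4  0.1] left 0.0 0.000
[[[0.0054, 0.0007, 0.0487], -0.001], [[0.0054, 0.0007, 0.0487], 0.0], [[0.0054, 0.0007, 0.0487], 0.0], [[0.002, 0.0002, 0.0184], 0.0], [[0.0, 0.0, 0.0], 0.0]]
```

Call:
{"method": "drive_tool", "body": {"moves": [[[0.009,0.001,0.048],0],[[0.009,0.001,0.048],0]]}}

```text
clock: 16.65
ee_pos: [538.5, -14.7, 404.9]
ee_rot: [0.969, 0.248, 0.009, 0.007]
ft_force: [0.3, 0.4, -1.6]
opening: 91.4
```

```bash
python3 - <<'E'
from h import *
hold(4);print(gp())
E
```

```text
clk 16.85 [538.58 -14.19 405.56] tilt [ 0.0155 -0.0081 -0.9998] psi 0.5025 F [1.1 0.1 0.2] M [ 0.02 -0.02 -0.01] open 91.2 j6 1.03
[541.2 -15.6 233.6]
```

Call:
{"method": "drive_tool", "body": {"moves": [[[0,0,0.045],0]]}}

```text
clock: 16.95
ee_pos: [541.8, -15.5, 368.4]
ee_rot: [0.969, 0.248, 0.015, 0.009]
ft_force: [0.7, -0.7, 0.3]
opening: 91.3
```

```bash
python3 - <<'E'
from h import *
hold(4);print(gp());plan(537.2,-11.8,330,.507,n=1)
E
```

```text
clk 17.15 [539.57 -15.   362.84] tilt [ 0.0177 -0.0083 -0.9998] psi 0.5019 F [-0.2  0.8  0.4] M [-0.04 -0.01 -0.02] open 91.4 j6 1.03
[542.6 -16.4 190.9]
clk 17.15 pos [539.6 -15.  362.8] psi 0.502 j6 1.03 F [-0.2  0.8  0.4] left 33.1 0.000
[[[-0.0009, -0.0045, 0.0328], -0.005]]
```

Call:
{"method": "drive_tool", "body": {"moves": [[[-0.005,-0.008,0.045],0]]}}

```text
clock: 17.25
ee_pos: [535.9, -11.3, 325.3]
ee_rot: [0.969, 0.248, 0.017, 0.009]
ft_force: [0.6, 0.6, -0.0]
opening: 91.3
```

```bash
python3 - <<'E'
from h import *
hold(4);print(gp())
s=sense();g=save('wrist','w11'); W=cloud(g,Ttool(s)@g['T_tool_cam'])
for n,r,lo,hi in (('top',45,84,96),('fl',75,44,56)):
    p=near(W,(537,-13),r,lo,hi)
    print(n,len(p),cv2.minEnclosingCircle(p[:,:2].astype(np.float32)),np.median(p[:,2]))
E
```

```text
clk 17.45 [532.82 -10.84 319.84] tilt [ 0.0202 -0.0085 -0.9998] psi 0.5020 F [-0.1  0.2  0.1] M [-0.01  0.01 -0.07] open 91.1 j6 1.03
[536.3 -12.3 147.9]
top 1507 ((537.0708618164062, -12.489805221557617), 29.910825729370117) 90.45801637369436
fl 5876 ((536.8845825195312, -12.450190544128418), 54.953086853027344) 50.89158901449308
```

View pics/w11.png

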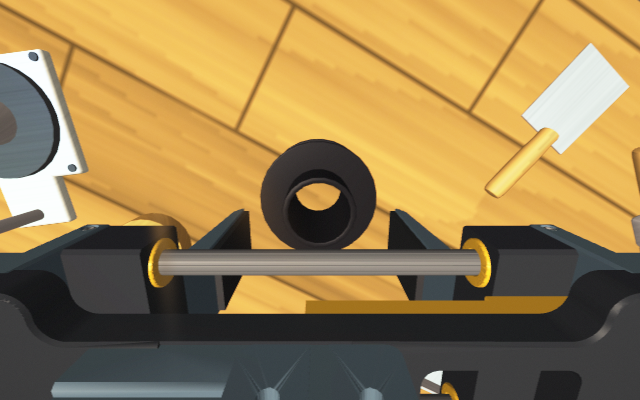

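Call:
{"method": "drive_tool", "body": {"moves": [[[-0.0005,-0.001,0.045],0]]}}

```text
clock: 17.6
ee_pos: [537.2, -10.9, 282.5]
ee_rot: [0.968, 0.248, 0.019, 0.01]
ft_force: [1.3, 0.2, -0.0]
opening: 91.5
```

```bash
python3 - <<'E'
from h import *
hold(4);print(gp())
E
```

```text
clk 17.80 [534.08 -10.74 276.95] tilt [ 0.0236 -0.0087 -0.9997] psi 0.5019 F [-0.5  0.3  0.4] M [ 0.   -0.02  0.03] open 91.2 j6 1.04
[538.1 -12.2 105. ]
```

Call:
{"method": "drive_tool", "body": {"moves": [[[-0.0015,-0.001,0.03],0]]}}

```text
clock: 17.9
ee_pos: [535.9, -11.0, 252.1]
ee_rot: [0.969, 0.248, 0.017, 0.009]
ft_force: [1.1, 0.2, -0.2]
opening: 91.0
```

```bash
python3 - <<'E'
from h import *
hold(4);print(gp());hold(2);print(gp())
E
```

```text
clk 18.10 [533.64 -10.88 248.53] tilt [ 0.0254 -0.0087 -0.9996] psi 0.5019 F [-0.4  0.5 -0.1] M [0.01 0.01 0.01] open 91.4 j6 1.04
[538.  -12.4  76.6]
clk 18.20 [533.75 -10.86 248.8 ] tilt [ 0.0267 -0.0088 -0.9996] psi 0.5019 F [ 0.1 -0.1  0.1] M [-0.03  0.03 -0.02] open 91.2 j6 1.04
[538.3 -12.4  76.9]
```

Call:
{"method": "drive_tool", "body": {"moves": [[[-0.001,0,0.001],0]], "jaw": 1}}

```text
clock: 18.3
ee_pos: [533.4, -11.4, 249.2]
ee_rot: [0.969, 0.248, 0.013, 0.008]
ft_force: [-0.0, -0.5, 0.4]
opening: 86.0
```

```bash
python3 - <<'E'
from h import *
hold(5);print(gp());hold(3);hold(2);print(gp())
E
```

```text
clk 18.55 [532.96 -11.35 248.15] tilt [ 0.0273 -0.0088 -0.9996] psi 0.5020 F [-0.2 -0.9  0.6] M [0.01 0.02 0.  ] open 66.0 j6 1.04
[537.7 -12.9  76.2]
clk 18.70 [532.89 -11.24 247.98] tilt [ 0.0266 -0.0083 -0.9996] psi 0.5014 F [-0.   0.9  2.1] M [ 0.32  0.18 -0.02] open 59.4 j6 1.04
clk 18.80 [532.91 -11.24 247.96] tilt [ 0.0266 -0.0083 -0.9996] psi 0.5015 F [-0.6  0.3  2.4] M [ 0.4   0.23 -0.04] open 59.9 j6 1.04
[537.5 -12.7  76. ]
```

Call:
{"method": "drive_tool", "body": {"moves": [[[0,0,-0.02],0],[[0,0,-0.04],0]]}}

```text
clock: 19.0
ee_pos: [529.0, -10.8, 302.4]
ee_rot: [0.969, 0.248, 0.004, 0.005]
ft_force: [0.2, -0.3, -3.4]
opening: 59.5
```

```bash
python3 - <<'E'
from h import *
hold(4);print(gp())
E
```

```text
clk 19.20 [530.05 -10.78 304.82] tilt [ 0.0189 -0.0085 -0.9998] psi 0.5019 F [-0.4 -0.3 -5. ] M [ 0.06  0.05 -0.02] open 59.5 j6 1.03
[533.3 -12.2 132.9]
```

Call:
{"method": "drive_tool", "body": {"moves": [[[0,0,-0.045],0],[[0,0,-0.045],0]]}}

```text
clock: 19.4
ee_pos: [526.2, -10.0, 385.7]
ee_rot: [0.969, 0.248, -0.004, 0.003]
ft_force: [1.8, 0.5, -4.2]
opening: 59.8
```

```bash
python3 - <<'E'
from h import *
hold(4);print(gp())
plan(449,296,430,.5+.6,mt=.1,ml=.045)
E
```

```text
clk 19.60 [526.3  -10.04 385.88] tilt [-0.0024 -0.008  -1.    ] psi 0.5019 F [-0.   1.3 -4.2] M [-0.05  0.05  0.03] open 59.4 j6 1.03
[525.9 -11.4 213.9]
clk 19.60 pos [526.3 -10.  385.9] psi 0.502 j6 1.03 F [-0.   1.3 -4.2] left 142.3 -0.098
[[[0.011, -0.0422, -0.0064], -0.1], [[0.0151, -0.0409, -0.0064], -0.1], [[0.0191, -0.0392, -0.0064], -0.1], [[0.023, -0.0371, -0.0064], -0.1], [[0.0265, -0.0346, -0.0064], -0.1]]
```

Call:
{"method": "drive_tool", "body": {"moves": [[[0.011,-0.042,-0.006],-0.09],[[0.015,-0.041,-0.006],-0.09],[[0.019,-0.039,-0.006],-0.09],[[0.0225,-0.0375,-0.004],-0.09],[[0.026,-0.035,-0.004],-0.09]]}}

```text
clock: 20.1
ee_pos: [472.6, 202.7, 392.5]
ee_rot: [0.887, 0.461, -0.019, 0.0]
ft_force: [1.0, 0.1, -4.6]
opening: 59.3
```

```bash
python3 - <<'E'
from h import *
hold(0);print(gp())
plan(449,296,420,.5+.6,mt=.1,ml=.045)
E
```

```text
clk 20.10 [472.56 202.71 392.45] tilt [-0.0328 -0.0177 -0.9993] psi 0.9587 F [ 1.   0.1 -4.6] M [ 0.03 -0.17 -0.05] open 59.3 j6 1.00
[466.9 199.7 220.6]
clk 20.10 pos [472.6 202.7 392.5] psi 0.959 j6 1.00 F [ 1.   0.1 -4.6] left 0.0 0.000
[[[0.0273, -0.0323, -0.0125], -0.1], [[0.0303, -0.0294, -0.0125], -0.041], [[0.0085, -0.0076, -0.0034], 0.0], [[0.0, 0.0, 0.0], 0.0], [[0.0, 0.0, 0.0], 0.0]]
```

Call:
{"method": "drive_tool", "body": {"moves": [[[0.011,-0.013,-0.045],-0.05]]}}

```text
clock: 20.2
ee_pos: [467.3, 222.4, 428.8]
ee_rot: [0.874, 0.485, -0.029, -0.002]
ft_force: [1.2, 0.1, -4.6]
opening: 59.3
```

```bash
python3 - <<'E'
from h import *
hold(4);print(gp())
plan(449,296,420,.5+.6,mt=.1,ml=.045)
E
```

```text
clk 20.40 [469.5  220.1  434.89] tilt [-0.0358 -0.02   -0.9992] psi 1.0094 F [-0.1 -1.1 -4.5] M [-0.07 -0.07 -0.  ] open 59.6 j6 0.98
[463.3 216.7 263. ]
clk 20.40 pos [469.5 220.1 434.9] psi 1.009 j6 0.98 F [-0.1 -1.1 -4.5] left 0.0 0.000
[[[0.0297, -0.0317, 0.0078], -0.091], [[0.0264, -0.0235, 0.0063], 0.0], [[0.0, 0.0, 0.0], 0.0], [[0.0, 0.0, 0.0], 0.0], [[0.0, 0.0, 0.0], 0.0]]
```

Call:
{"method": "drive_tool", "body": {"moves": [[[0.0295,-0.029,-0.012],-0.055],[[0.0305,-0.023,-0.012],-0.055]]}}

```text
clock: 20.6
ee_pos: [456.9, 294.6, 450.3]
ee_rot: [0.849, 0.528, -0.029, 0.001]
ft_force: [1.0, 0.3, -4.4]
opening: 59.1
```

```bash
python3 - <<'E'
from h import *
hold(4);print(gp())
E
```

```text
clk 20.80 [457.05 294.68 450.41] tilt [-0.0468 -0.032  -0.9984] psi 1.1142 F [ 0.2 -1.1 -4.2] M [ 0.   -0.14 -0.01] open 59.6 j6 1.01
[449.  289.2 278.7]
```

Call:
{"method": "drive_tool", "body": {"moves": [[[0,0,-0.045],0]]}}

```text
clock: 20.9
ee_pos: [458.5, 294.1, 486.8]
ee_rot: [0.849, 0.527, -0.039, 0.002]
ft_force: [0.8, 1.0, -4.8]
opening: 59.6
```

```bash
python3 - <<'E'
from h import *
hold(4);print(gp())
E
```

```text
clk 21.10 [459.55 294.79 494.5 ] tilt [-0.0471 -0.0327 -0.9984] psi 1.1119 F [-0.7 -0.6 -5.3] M [ 0.04 -0.13 -0.  ] open 59.5 j6 1.01
[451.5 289.2 322.8]
```

Call:
{"method": "drive_tool", "body": {"moves": [[[0,0,0.045],0],[[0,0,0.045],0]]}}

```text
clock: 21.3
ee_pos: [456.6, 290.4, 405.5]
ee_rot: [0.85, 0.526, -0.023, 0.002]
ft_force: [1.0, 1.0, -4.7]
opening: 59.5
```

```bash
python3 - <<'E'
from h import *
hold(0);hold(4);print(gp())
s=sense();g=save('wrist','w12'); W=cloud(g,Ttool(s)@g['T_tool_cam'])
hold(0)
E
```

```text
clk 21.30 [456.63 290.36 405.47] tilt [-0.0372 -0.0272 -0.9989] psi 1.1084 F [ 1.   1.  -4.7] M [ 0.07 -0.1   0.  ] open 59.5 j6 1.01
clk 21.50 [457.17 291.2  407.26] tilt [-0.039  -0.0279 -0.9988] psi 1.1090 F [ 0.5 -0.4 -3. ] M [ 0.12 -0.16 -0.05] open 59.0 j6 1.01
[450.5 286.4 235.5]
clk 21.55 [457.7  291.68 409.11] tilt [-0.035  -0.0255 -0.9991] psi 1.1092 F [ 0.7 -0.2 -4.1] M [ 0.08 -0.15 -0.05] open 59.2 j6 1.01
```

View pics/w12.png

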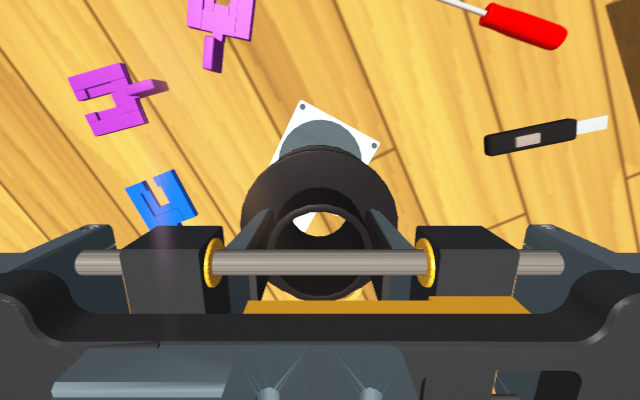

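```bash
cat >> h.py <<'E'
def spool_tilt(g,s,zf=198,zt=158):
    """fit flange top plane (tool z ~198) and neck rim (tool z~158), in tool frame"""
    T=Ttool(s); W=cloud(g,g['T_tool_cam']).reshape(-1,3); W=W[~np.isnan(W[:,0])]
    for n,z0,r0,r1 in (('fl',zf,34,53),('rim',zt,25.5,29.5)):
        c=np.array([0.,0.])
        m=(abs(W[:,2]-z0)<7)&(np.hypot(W[:,0]-c[0],W[:,1]-c[1])<r1+6)
        p=W[m]
        if len(p)<30: print(n,len(p)); continue
        A=np.c_[p[:,:2],np.ones(len(p))]
        for it in range(5):
            k,*_=np.linalg.lstsq(A,p[:,2],rcond=None); e=p[:,2]-A@k; ok=abs(e)<1.2
            if ok.sum()<20: break
            p=p[ok];A=A[ok]
        nrm=np.array([k[0],k[1],-1]); nrm/=np.linalg.norm(nrm); w=T[:3,:3]@nrm
        cc,r=cv2.minEnclosingCircle(p[:,:2].astype(np.float32))
        print(n,len(p),'tool slope',np.round(k,4),'world n',np.round(w,4),'circ tool',np.round(cc,1),round(r,1))
E
python3 - <<'E'
from h import *
s=sense(); spool_tilt(load('w12'),s)
E
```

```text
fl 6030 tool slope [1.910000e-02 7.300000e-03 1.975872e+02] world n [0.05   0.0392 0.998 ] circ tool [-0.4 -1.2] 54.8
rim 1462 tool slope [7.000000e-03 3.700000e-03 1.582271e+02] world n [0.0414 0.0301 0.9987] circ tool [ 0.6 -0. ] 35.1
```

Call:
{"method": "drive_tool", "body": {"moves": [[[0,0,-0.049],0]]}}

```text
clock: 21.65
ee_pos: [458.3, 292.0, 453.2]
ee_rot: [0.85, 0.526, -0.029, 0.002]
ft_force: [0.6, 0.3, -4.1]
opening: 59.1
```

```bash
python3 - <<'E'
from h import *
hold(4)
E
```

```text
clk 21.85 [459.8  293.11 461.31] tilt [-0.0286 -0.0216 -0.9994] psi 1.1089 F [-1.   0.4 -4.7] M [-0.05 -0.12  0.04] open 59.4 j6 1.01
```

Call:
{"method": "drive_tool", "body": {"moves": [[[0,0,-0.049],0]]}}

```text
clock: 21.95
ee_pos: [459.3, 293.0, 499.8]
ee_rot: [0.85, 0.526, -0.029, 0.002]
ft_force: [0.6, 0.6, -5.9]
opening: 59.3
```

```bash
python3 - <<'E'
from h import *
hold(4)
E
```

```text
clk 22.15 [461.1  294.08 508.68] tilt [-0.0262 -0.0202 -0.9995] psi 1.1089 F [-0.2 -0.  -5.4] M [ 0.01 -0.07 -0.01] open 59.2 j6 1.01
```

Call:
{"method": "drive_tool", "body": {"moves": [[[0.005,-0.002,-0.049],0]]}}

```text
clock: 22.25
ee_pos: [461.3, 299.1, 545.8]
ee_rot: [0.85, 0.526, -0.031, 0.002]
ft_force: [0.9, 1.1, -6.0]
opening: 59.3
```

```bash
python3 - <<'E'
from h import *
hold(4);print(gp())
E
```

```text
clk 22.45 [462.95 300.54 557.04] tilt [-0.0255 -0.0199 -0.9995] psi 1.1090 F [ 0.3 -0.2 -5. ] M [-0.03 -0.11  0.03] open 59.1 j6 1.02
[458.6 297.1 385.1]
```

Call:
{"method": "drive_tool", "body": {"moves": [[[0,0,0.045],0],[[0,0,0.045],0],[[0,0,0.045],0]]}}

```text
clock: 22.75
ee_pos: [460.5, 298.2, 420.6]
ee_rot: [0.85, 0.526, -0.01, 0.002]
ft_force: [0.6, 0.6, -4.7]
opening: 59.3
```

```bash
python3 - <<'E'
from h import *
hold(0);hold(4);print(gp())
E
```

```text
clk 22.75 [460.46 298.16 420.55] tilt [-0.015  -0.0138 -0.9998] psi 1.1089 F [ 0.6  0.6 -4.7] M [ 0.07 -0.19  0.  ] open 59.3 j6 1.02
clk 22.95 [461.1  298.59 422.59] tilt [-0.0169 -0.0149 -0.9997] psi 1.1088 F [ 0.8  0.2 -3.6] M [ 0.07 -0.08  0.01] open 59.3 j6 1.02
[458.2 296.  250.6]
```

Call:
{"method": "drive_tool", "body": {"moves": [[[0,0,-0.049],0]]}}

```text
clock: 23.05
ee_pos: [461.5, 299.0, 467.6]
ee_rot: [0.85, 0.526, -0.017, 0.002]
ft_force: [0.8, 0.5, -4.6]
opening: 59.2
```

```bash
python3 - <<'E'
from h import *
hold(4)
E
```

```text
clk 23.25 [462.48 299.66 475.78] tilt [-0.009  -0.01   -0.9999] psi 1.1088 F [-0.1  0.5 -5.1] M [-0.03 -0.07  0.04] open 59.1 j6 1.02
```

Call:
{"method": "drive_tool", "body": {"moves": [[[0,0,-0.049],0]]}}

```text
clock: 23.35
ee_pos: [461.5, 299.1, 513.8]
ee_rot: [0.85, 0.526, -0.017, 0.002]
ft_force: [1.2, 0.7, -6.8]
opening: 59.4
```

```bash
python3 - <<'E'
from h import *
hold(4)
E
```

```text
clk 23.55 [462.87 300.1  522.83] tilt [-0.0058 -0.0081 -0.9999] psi 1.1087 F [-0.2  0.1 -5.6] M [ 0.   -0.07  0.01] open 59.6 j6 1.02
```

Call:
{"method": "drive_tool", "body": {"moves": [[[0,0,-0.049],0]]}}

```text
clock: 23.65
ee_pos: [462.3, 299.9, 560.4]
ee_rot: [0.85, 0.526, -0.019, 0.002]
ft_force: [0.9, 1.0, -5.8]
opening: 59.4
```

```bash
python3 - <<'E'
from h import *
hold(4);print(gp())
E
```

```text
clk 23.85 [463.28 300.56 571.39] tilt [-0.0049 -0.0076 -1.    ] psi 1.1087 F [-0.1 -0.4 -4.6] M [-0.05 -0.02  0.03] open 59.1 j6 1.02
[462.4 299.3 399.4]
```

Call:
{"method": "drive_tool", "body": {"moves": [[[0,0,0.045],0],[[0,0,0.045],0],[[0,0,0.045],0]]}}

```text
clock: 24.15
ee_pos: [463.6, 300.1, 434.9]
ee_rot: [0.85, 0.526, 0.002, 0.002]
ft_force: [1.1, 1.7, -5.5]
opening: 58.8
```

```bash
python3 - <<'E'
from h import *
hold(0);hold(4);print(gp())
s=sense();g=save('wrist','w13');spool_tilt(g,s)
E
```

```text
clk 24.15 [463.64 300.11 434.92] tilt [ 0.0058 -0.001  -1.    ] psi 1.1087 F [ 1.1  1.7 -5.5] M [ 0.03 -0.13 -0.01] open 58.8 j6 1.02
clk 24.35 [464.24 300.53 436.92] tilt [ 0.0038 -0.0022 -1.    ] psi 1.1087 F [ 0.7  0.6 -3.6] M [ 0.04 -0.17 -0.04] open 59.5 j6 1.02
[464.9 300.1 264.9]
fl 6045 tool slope [2.000000e-02 6.400000e-03 1.975206e+02] world n [0.0109 0.0173 0.9998] circ tool [-0.4 -0.9] 54.7
rim 1418 tool slope [7.000000e-03 3.600000e-03 1.581716e+02] world n [0.0026 0.0069 1.    ] circ tool [ 0.3 -0. ] 35.3
```

Call:
{"method": "drive_tool", "body": {"moves": [[[-0.0095,-0.0115,0.02],0]]}}

```text
clock: 24.5
ee_pos: [453.1, 298.8, 424.7]
ee_rot: [0.85, 0.526, 0.011, 0.002]
ft_force: [-0.0, -0.1, -4.9]
opening: 59.3
```

```bash
python3 - <<'E'
from h import *
hold(4);print(gp())
save('scene','s14');crop('s14',290,90,450,230,5,'c14')
s=sense();g=save('wrist','w14');spool_tilt(g,s)
E
```

```text
clk 24.70 [451.13 297.93 421.73] tilt [ 0.013   0.0033 -0.9999] psi 1.1090 F [ 0.4 -1.2 -4.1] M [ 0.03 -0.08 -0.06] open 59.2 j6 1.03
[453.4 298.5 249.7]
fl 6049 tool slope [2.060000e-02 6.600000e-03 1.975321e+02] world n [0.0017 0.0119 0.9999] circ tool [-0.6 -1.1] 54.7
rim 1435 tool slope [7.700000e-03 4.000000e-03 1.581787e+02] world n [-0.0063  0.0015  1.    ] circ tool [0.2 0.3] 35.0
```

View pics/c14.png

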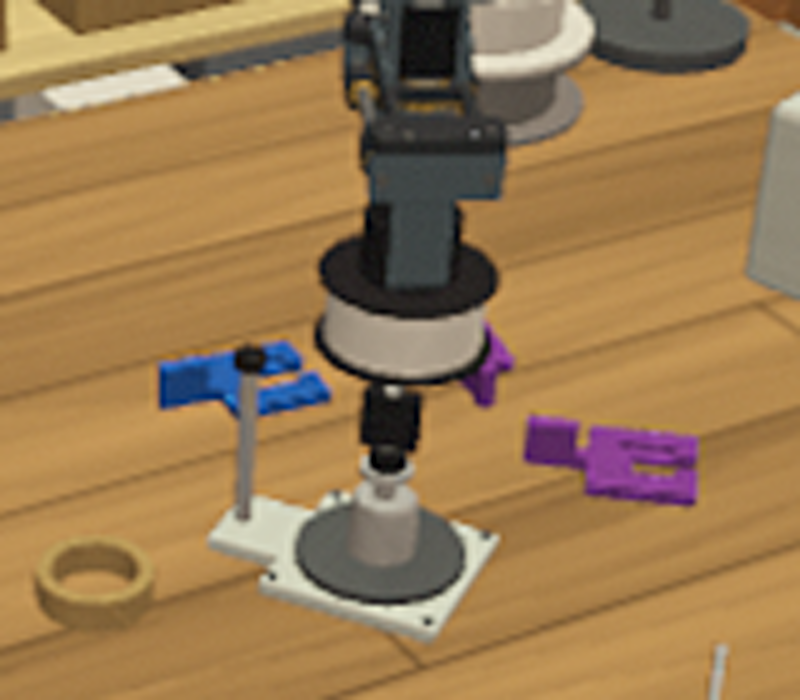

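View pics/w14.png

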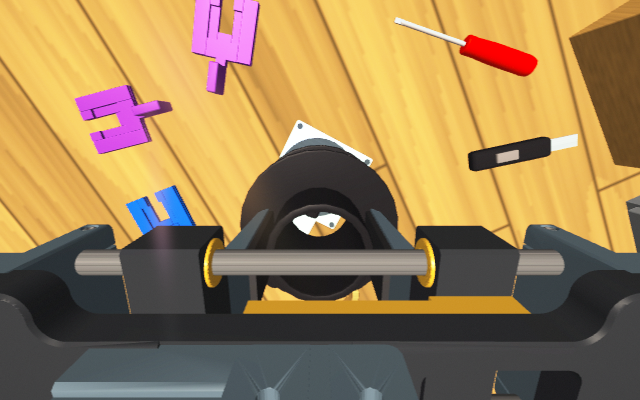

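Call:
{"method": "drive_tool", "body": {"moves": [[[-0.0035,-0.0025,0.018],0]]}}

```text
clock: 24.9
ee_pos: [449.3, 296.8, 406.9]
ee_rot: [0.85, 0.526, 0.011, 0.002]
ft_force: [0.5, -0.1, -4.8]
opening: 59.3
```

```bash
python3 - <<'E'
from h import *
hold(4);print(gp())
g=save('scene','s15');crop('s15',290,90,450,230,5,'c15');W=cloud(g)
p=near(W,(450,296),90,-50,400)
# side-surface fits: circle fit by axis position using winding points & hub points
def fit(p,r,c0):
    from scipy.optimize import least_squares
    f=lambda c: np.hypot(p[:,0]-c[0],p[:,1]-c[1])-r
    o=least_squares(f,c0,loss='soft_l1'); return np.round(o.x,2),np.round(np.median(abs(o.fun)),2),len(p)
q=p[np.hypot(p[:,0]-450,p[:,1]-296)<75]
pl=near(W,(450,296),75,17,24); print('platter rect',cv2.minEnclosingCircle(pl[:,:2].astype(np.float32)))
hb=near(W,(450,296),27,28,52); print('hub',fit(hb,22,(450,296)))
zz=sense()['ee_pos'][2]-172
u=zz-76; print('u',u)
fl=near(W,(450,296),62,u+8,u+42); print('winding pts r', fit(fl,50,(450,296)))
from scipy.optimize import least_squares
o=least_squares(lambda c:np.hypot(fl[:,0]-c[0],fl[:,1]-c[1])-c[2],(450,296,50),loss='soft_l1');print(o.x)
lo=near(W,(450,296),65,u-1,u+4); print('lowfl',fit(lo,55,(450,296)))
E
```

```text
clk 25.10 [448.24 296.13 404.19] tilt [ 0.0139  0.0039 -0.9999] psi 1.1086 F [-0.1 -0.1 -4.7] M [ 0.04 -0.04  0.02] open 59.2 j6 1.03
[450.6 296.8 232.2]
platter rect ((449.7437438964844, 296.8872375488281), 74.39717102050781)
hub (array([448.47, 294.22]), np.float64(1.15), 86)
u 156.44068046788635
winding pts r (array([446.51, 296.24]), np.float64(1.88), 333)
[448.05113194 295.05331419  48.38055234]
lowfl (array([445.57, 296.58]), np.float64(0.8), 14)
```

View pics/c15.png

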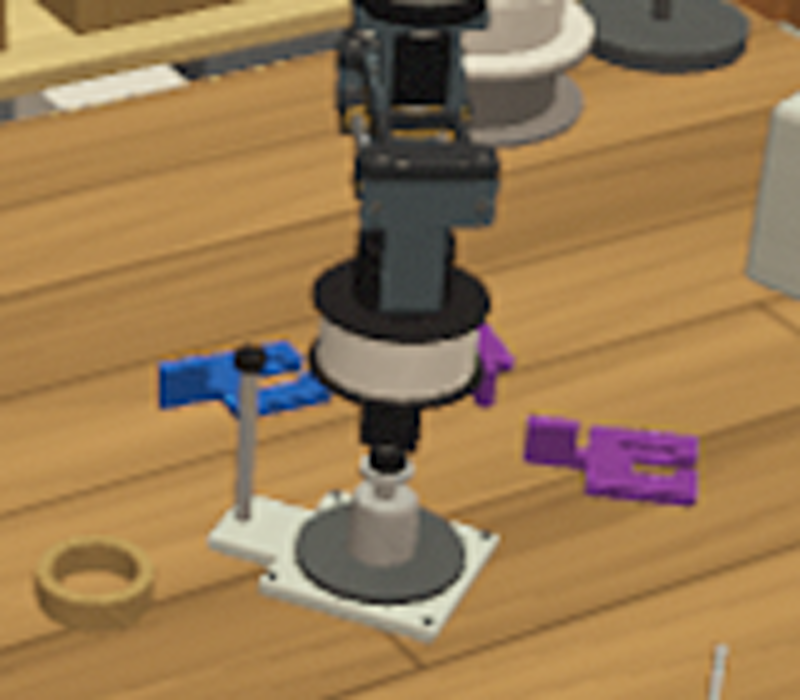

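Call:
{"method": "drive_tool", "body": {"moves": [[[-0.0005,-0.0005,0.03],0]]}}

```text
clock: 25.25
ee_pos: [449.8, 297.2, 379.0]
ee_rot: [0.85, 0.526, 0.014, 0.002]
ft_force: [0.7, 0.0, -5.0]
opening: 59.5
```

```bash
python3 - <<'E'
from h import *
hold(4);print(gp())
E
```

```text
clk 25.45 [448.3  296.27 374.94] tilt [ 0.0143  0.0042 -0.9999] psi 1.1086 F [ 0.7  0.2 -4.2] M [ 0.01 -0.01  0.05] open 59.8 j6 1.03
[450.8 297.  203. ]
```

Call:
{"method": "drive_tool", "body": {"moves": [[[-0.001,-0.0005,0.025],0]]}}

```text
clock: 25.55
ee_pos: [449.4, 296.8, 354.3]
ee_rot: [0.85, 0.526, 0.013, 0.002]
ft_force: [2.1, 0.2, -4.5]
opening: 59.2
```

```bash
python3 - <<'E'
from h import *
hold(4);print(gp())
E
```

```text
clk 25.75 [448.06 295.88 350.94] tilt [ 0.015   0.0046 -0.9999] psi 1.1086 F [ 0.3 -0.2 -3.7] M [-0.   -0.04 -0.  ] open 59.4 j6 1.03
[450.6 296.7 179. ]
```

Call:
{"method": "drive_tool", "body": {"moves": [[[0,-0.0003,0.02],0]]}}

```text
clock: 25.85
ee_pos: [449.5, 297.0, 334.8]
ee_rot: [0.85, 0.526, 0.012, 0.002]
ft_force: [1.4, 0.3, -4.0]
opening: 59.5
```

```bash
python3 - <<'E'
from h import *
hold(4);print(gp())
g=save('scene','s16');crop('s16',290,90,450,230,5,'c16');W=cloud(g)
from scipy.optimize import least_squares
hb=near(W,(450,296),27,26,52)
F=lambda p,r:least_squares(lambda c:np.hypot(p[:,0]-c[0],p[:,1]-c[1])-r,(450,296),loss='soft_l1').x
print('hub',F(hb,22))
u=sense()['ee_pos'][2]-172-76
fl=near(W,(450,296),62,u+8,u+42);print('wind',F(fl,48.4))
E
```

```text
clk 26.05 [448.34 296.29 332.04] tilt [ 0.0159  0.0052 -0.9999] psi 1.1087 F [ 0.4 -1.5 -3.9] M [-0.06  0.01 -0.01] open 59.2 j6 1.03
[451.1 297.2 160.1]
hub [448.76921253 294.41722016]
wind [448.57886693 295.59730963]
```

View pics/c16.png

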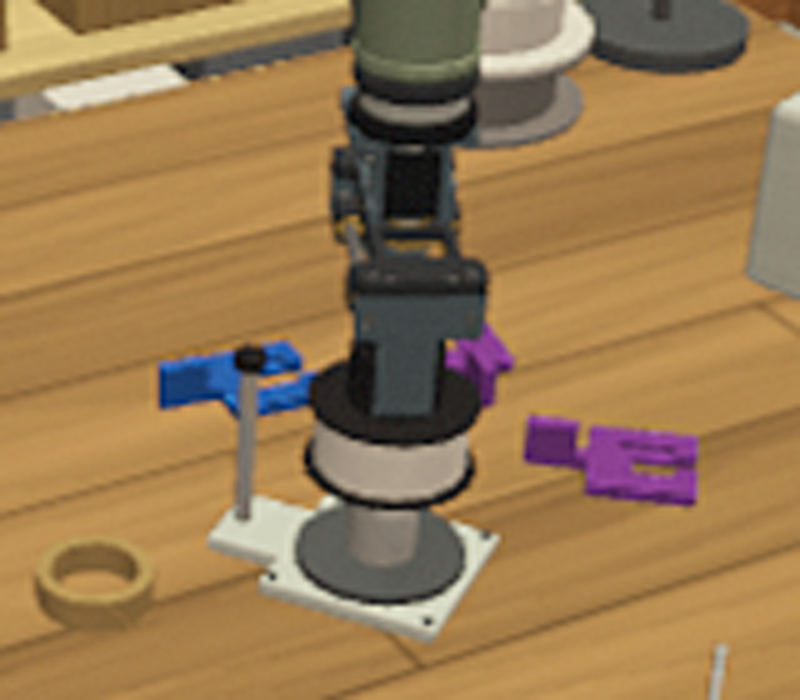

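Call:
{"method": "drive_tool", "body": {"moves": [[[-0.0014,-0.0004,0.014],0]]}}

```text
clock: 26.2
ee_pos: [448.7, 296.0, 321.1]
ee_rot: [0.85, 0.526, 0.012, 0.002]
ft_force: [0.2, 1.0, -4.2]
opening: 59.1
```

```bash
python3 - <<'E'
from h import *
hold(4);print(gp())
E
```

```text
clk 26.40 [447.88 295.45 319.08] tilt [ 0.0175  0.0063 -0.9998] psi 1.1086 F [ 0.1  0.2 -3.9] M [-0.02 -0.02 -0.06] open 59.1 j6 1.03
[450.9 296.5 147.1]
```

Call:
{"method": "drive_tool", "body": {"moves": [[[-0.0005,-0.0006,0.014],0]]}}

```text
clock: 26.5
ee_pos: [448.3, 296.0, 307.6]
ee_rot: [0.85, 0.526, 0.012, 0.002]
ft_force: [0.8, 0.4, -3.9]
opening: 59.4
```

```bash
python3 - <<'E'
from h import *
hold(4);print(gp())
E
```

```text
clk 26.70 [447.51 295.45 305.65] tilt [ 0.0179  0.0065 -0.9998] psi 1.1086 F [ 0.2  0.4 -5.5] M [ 0.01 -0.08  0.01] open 59.2 j6 1.03
[450.6 296.6 133.7]
```

Call:
{"method": "drive_tool", "body": {"moves": [[[-0.0004,-0.0004,0.01],0]]}}

```text
clock: 26.8
ee_pos: [447.9, 295.8, 297.3]
ee_rot: [0.85, 0.526, 0.012, 0.002]
ft_force: [1.1, 0.5, -4.0]
opening: 59.0
```

```bash
python3 - <<'E'
from h import *
hold(4);print(gp())
E
```

```text
clk 27.00 [447.09 295.33 295.48] tilt [ 0.0174  0.0062 -0.9998] psi 1.1086 F [ 0.5 -0.6 -4.5] M [ 0.02 -0.04  0.01] open 59.4 j6 1.03
[450.1 296.4 123.5]
```

Call:
{"method": "drive_tool", "body": {"moves": [[[-0.0002,-0.0003,0.012],0]]}}

```text
clock: 27.1
ee_pos: [447.7, 295.8, 284.7]
ee_rot: [0.85, 0.526, 0.011, 0.002]
ft_force: [1.2, -0.3, -4.3]
opening: 59.3
```

```bash
python3 - <<'E'
from h import *
hold(4);print(gp())
E
```

```text
clk 27.30 [446.81 295.23 282.84] tilt [ 0.0161  0.0054 -0.9999] psi 1.1086 F [ 0.5 -0.3 -4.7] M [-0.06 -0.03  0.05] open 59.0 j6 1.03
[449.6 296.2 110.9]
```

Call:
{"method": "drive_tool", "body": {"moves": [[[0,0,0.009],0]]}}

```text
clock: 27.4
ee_pos: [447.5, 295.7, 274.7]
ee_rot: [0.85, 0.526, 0.01, 0.002]
ft_force: [0.2, -0.1, -4.7]
opening: 58.9
```

```bash
python3 - <<'E'
from h import *
hold(4);print(gp())
E
```

```text
clk 27.60 [446.86 295.24 273.44] tilt [ 0.0154  0.0049 -0.9999] psi 1.1086 F [ 0.5 -0.7 -4.1] M [-0.03 -0.07 -0.  ] open 59.2 j6 1.03
[449.5 296.1 101.5]
```

Call:
{"method": "drive_tool", "body": {"moves": [[[0,0,0.0035],0]]}}

```text
clock: 27.7
ee_pos: [447.2, 295.5, 270.4]
ee_rot: [0.85, 0.526, 0.009, 0.002]
ft_force: [-0.3, 0.2, -4.5]
opening: 59.5
```

```bash
python3 - <<'E'
from h import *
hold(4);print(gp())
g=save('scene','s17');crop('s17',290,90,450,230,5,'c17');
E
```

```text
clk 27.90 [446.9  295.25 269.92] tilt [ 0.0153  0.0049 -0.9999] psi 1.1086 F [ 0.1 -0.2 -4.1] M [-0.03 -0.05 -0.  ] open 59.1 j6 1.03
[449.5 296.1  97.9]
```

View pics/c17.png

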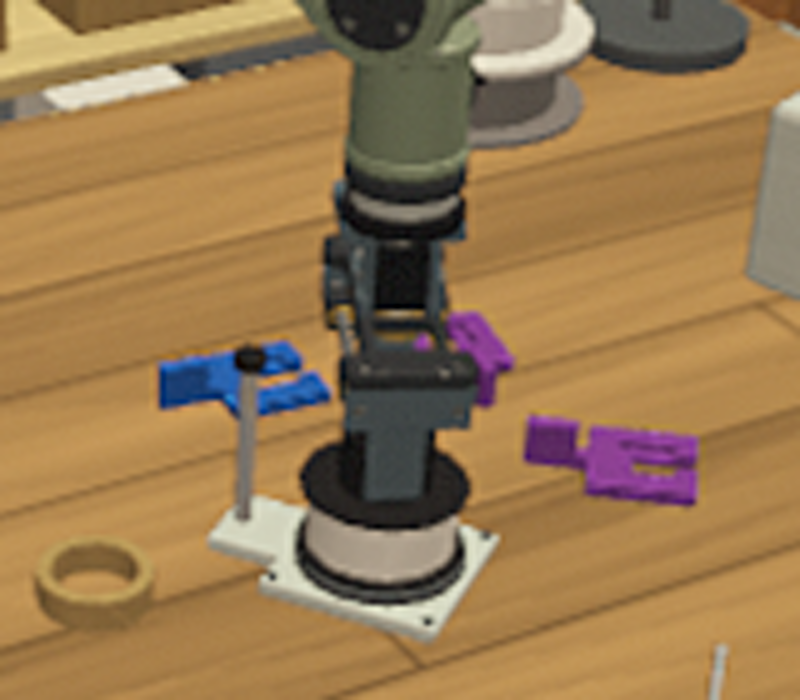

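Call:
{"method": "drive_tool", "body": {"moves": [[[0,0,0.0015],0]]}}

```text
clock: 28.05
ee_pos: [447.1, 295.3, 268.8]
ee_rot: [0.85, 0.526, 0.008, 0.002]
ft_force: [0.5, -3.0, 2.3]
opening: 59.2
```

```bash
python3 - <<'E'
from h import *
hold(3);print(gp())
E
```

```text
clk 28.20 [447.08 295.29 268.83] tilt [ 0.0161  0.0053 -0.9999] psi 1.1086 F [-0.1 -0.1 -1.9] M [-0.13  0.    0.05] open 59.5 j6 1.03
[449.9 296.2  96.9]
```

Call:
{"method": "drive_tool", "body": {"moves": [[[0,0,0.0012],0]]}}

```text
clock: 28.3
ee_pos: [447.1, 295.0, 268.4]
ee_rot: [0.85, 0.526, 0.008, 0.002]
ft_force: [-1.8, -5.4, 8.5]
opening: 59.2
```

```bash
python3 - <<'E'
from h import *
hold(3);print(gp())
E
```

```text
clk 28.45 [447.07 295.05 268.54] tilt [ 0.0165  0.0051 -0.9999] psi 1.1088 F [-0.7 -3.8  6. ] M [-0.4   0.51  0.05] open 59.6 j6 1.03
[449.9 295.9  96.6]
```

Contact on the platter (force has turned from -4 to +6 N). Release.

Call:
{"method": "drive_tool", "body": {"moves": [[[0,0,0],0]], "jaw": 0}}

```text
clock: 28.55
ee_pos: [447.3, 295.2, 269.0]
ee_rot: [0.85, 0.526, 0.009, 0.002]
ft_force: [-0.3, 1.2, 0.4]
opening: 64.7
```

```bash
python3 - <<'E'
from h import *
hold(7);print(gp());save('scene','s18');crop('s18',290,90,450,230,5,'c18')
s=sense();g=save('wrist','w18')
E
```

```text
clk 28.90 [447.14 295.19 268.46] tilt [ 0.0166  0.0053 -0.9998] psi 1.1088 F [0.2 0.5 0.4] M [ 0.01 -0.08  0.01] open 91.1 j6 1.03
[450.  296.1  96.5]
```

View pics/w18.png

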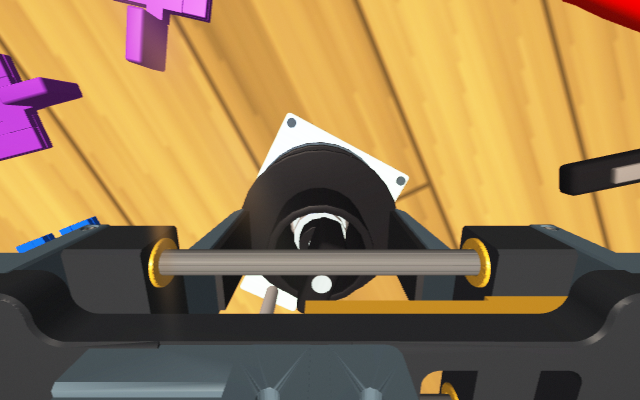

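Call:
{"method": "drive_tool", "body": {"moves": [[[0,0,-0.02],0],[[0,0,-0.035],0],[[0,0,-0.045],0],[[0,0,-0.045],0],[[0.02,0,-0.04],0]]}}

```text
clock: 29.5
ee_pos: [452.0, 310.9, 452.6]
ee_rot: [0.851, 0.526, -0.001, 0.002]
ft_force: [2.0, 0.8, -0.5]
opening: 91.1
```

Call:
{"method": "drive_tool", "body": {"moves": [[[-0.03,0.03,-0.02],0],[[-0.04,0.03,0],0],[[-0.04,0.03,0],0],[[-0.04,0.03,0],0]]}}

```text
clock: 29.9
ee_pos: [494.6, 126.5, 481.1]
ee_rot: [0.847, 0.532, 0.009, 0.002]
ft_force: [1.0, -0.1, -0.5]
opening: 91.3
```

```bash
python3 - <<'E'
from h import *
hold(3);print(gp())
s=sense();g=save('wrist','w19');W=cloud(g,Ttool(s)@g['T_tool_cam'])
t=save('top','t19');Wt=cloud(t);save('scene','s19');Ws=cloud(load('s19'))
for nm,w in (('w',W),('t',Wt),('s',Ws)):
  for n,c,r,lo,hi in (('fl',(450,296),75,62,78),('rim',(450,296),45,102,118),('knob',(450,296),28,132,145),('post',(372,239),16,136,146),('fin',(514,-308),30,32,44)):
    p=near(w,c,r,lo,hi)
    if len(p)>10:
        rc(nm+n,p);print(np.round(cv2.minEnclosingCircle(p[:,:2].astype(np.float32))[0],1),round(cv2.minEnclosingCircle(p[:,:2].astype(np.float32))[1],1))
        if n=='fl':
            A=np.c_[p[:,:2]-[450,296],np.ones(len(p))];k=np.linalg.lstsq(A,p[:,2],rcond=None)[0];e=abs(p[:,2]-A@k)<2;k=np.linalg.lstsq(A[e],p[e,2],rcond=None)[0];print('plane',np.round(k,4))
E
```

```text
clk 30.05 [494.86 125.64 480.64] tilt [ 0.0165  0.0054 -0.9998] psi 1.1155 F [ 0.5 -0.5  0.3] M [-0.04  0.   -0.03] open 91.1 j6 0.68
[497.7 126.6 308.7]
wfl 3413 c [450.  295.9] sz [108.6 108.2] ang 154.0 z 70.8
[449.3 295.7] 54.9
plane [-0.00000e+00 -8.00000e-04  7.08224e+01]
wrim 995 c [449.8 295.3] sz [58.9 58.9] ang 174.9 z 110.3
[449.7 295.3] 29.9
wknob 523 c [450.1 295.7] sz [37.8 14. ] ang 45.0 z 137.9
[450.1 295.7] 19.2
wpost 296 c [371.9 238.8] sz [20.9 20.4] ang 23.7 z 140.6
[372. 239.] 10.7
tfl 756 c [451.5 294.2] sz [108.  107.2] ang 1.6 z 70.3
[452.2 295.1] 54.9
plane [-3.50000e-03 -5.10000e-03  7.03019e+01]
trim 124 c [452.  294.3] sz [57.6 56.8] ang 47.9 z 109.3
[452.2 295.1] 30.0
tknob 68 c [451.8 295.2] sz [37.1 13.3] ang 44.8 z 137.2
[451.9 295.3] 19.3
tpost 50 c [373.  238.9] sz [19.7 19. ] ang 92.8 z 140.0
[373.4 238.6] 10.9
tfin 50 c [ 518.  -308.1] sz [34.9 11.7] ang 176.7 z 38.9
[ 517.9 -309.2] 18.1
sfl 336 c [453.6 289.8] sz [108.5 101. ] ang 51.0 z 73.7
[448.8 292. ] 58.2
plane [-1.69000e-02  3.40000e-03  7.35714e+01]
srim 148 c [455.  289.4] sz [58.2 52.4] ang 50.5 z 110.5
[450.7 291.1] 31.1
sknob 56 c [452.  293.1] sz [36.9 19.9] ang 37.1 z 138.9
[453.7 290.9] 18.5
spost 27 c [373.5 233.1] sz [20.7 16.9] ang 28.0 z 142.0
[371.9 234.5] 11.5
sfin 52 c [ 515.3 -310.5] sz [41.  12.4] ang 1.1 z 41.0
[ 515.4 -313. ] 20.5
```

View pics/t19.png

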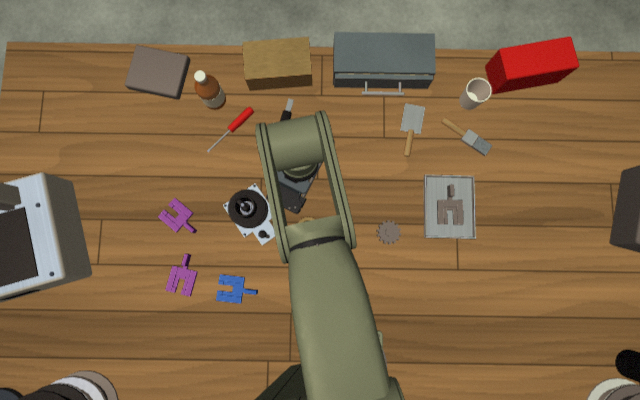

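View pics/s19.png

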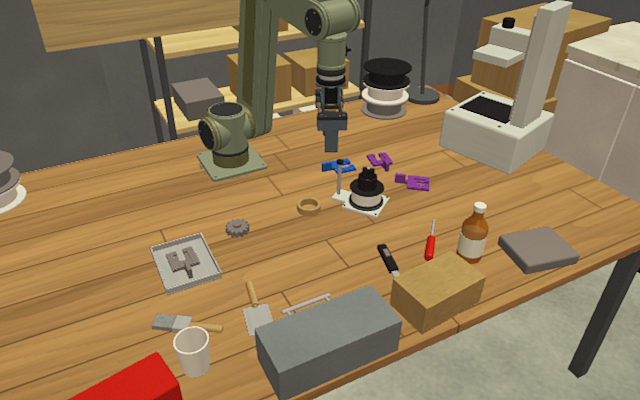

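```bash
python3 -c "
from rig import *
print(job_done())"
```

```text
the job is handed in; nothing more can be done
None
```

The job is done and handed in at about 30 s of the 72 s allowed; no verdict was reported.

**What I did**
- I turned the knob clockwise by about 2.8 rad until it came to its stop.
- I pulled the retainer out by its fin about 84 mm and laid it in the tray.
- I lowered the spool in small steps, let go once the force showed it resting on the platter, and moved the arm clear.

**Last checks**
- **Knob:** the grip bar's heading of 45° puts it at about 2.98 rad, past the 2.4 rad needed.
- **Retainer:** it lies flat in the tray, with the plate's hub-axis point about 24 mm from the tray's centre.
- **Spool:** the wrist camera shows it within about 1 mm of the knob axis and level within 0.001 rad. The upper flange is at 70.8 mm, where 70 mm is expected.
- **Bystanders:** I touched none, and none looks moved in the top picture; the cutter was partly hidden behind the arm. I did not measure them.

**What disagreed**
- The cameras differ by 2–5 mm in absolute position, so I relied on same-camera comparisons. The scene camera's coarse depth put the spool's level 0.017 rad off, still inside the 0.06 limit.
- The tool tilted by up to 0.06 rad as moves added up. I levelled the spool again with repeated up-and-down moves before lowering it onto the hub.

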